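# Pin the gate of the jam-jar chute

### The arm

A 6-joint arm with a two-finger parallel gripper is mounted at the origin on the work surface. World frame = base frame: x ahead of the robot, y to its left, z up, the work surface at z = 0. Lengths are in m, angles in rad, forces in N, time in s.
With the tool pointing down it reaches from about 0.275 to 0.725 m from the base axis. Payload 15.9 kg.
Tool frame: the origin (TCP) lies at the very end of the fingers, on their centre line; the grasp point (between the pads) lies 19 mm behind it (r.grip_depth is the distance from the TCP to the grasp point, in m); z points along the fingers, y is the direction in which the jaws open and shut (so a half turn about z gives the same grasp; the last joint's range is limited). The gripper opens to 85 mm and grips with 20 to 120 N. Pads are 22 mm wide; open, the fingers measure 114 mm over their backs; the gripper's body (76 mm by 85 mm) begins 54 mm behind the grasp point. The pads swing forward as they close: fully open they stand 13 mm farther back than shut.
Start: joints at [-1.231, 0.213, -0.034, 1.323, 0, 1.571], TCP at [0.167, -0.471, 0.231] pointing down, gripper open.
Joint ranges: [-2.98, 2.98], [-0.74, 1.72], [-1.14, 1.35], [-2.1, 2.04], [-1.57, 1.44], [-3.14, 3.14]. Speed limits (rad/s): [1.89, 1.89, 2.39, 2.57, 3.14, 3.14].

### API

Orientations are given as a rotation vector (axis times angle).
In Python, from rig import r gives the robot as it stands.
- The arm moves only by the tool apply_moves, never from a script. Its argument "rows" is text: rows parted by semicolons, each of 6 numbers parted by spaces: the shift along the tool's x, y, z as a fraction of full scale, then the turn, a rotation vector about the tool's x, y, z as a fraction of full scale. In form: dx dy dz ax ay az; .... A call has 1 to 5 rows; each row shifts and turns the commanded pose from where the row before left it, along the tool's axes as they then stand; what a row does not reach is not made up. Full scale, the value 1, is 250 mm for a shift and 30 degrees for a turn. A row lasts 1/8 s, in which the tool goes at most 62.5 mm and 10.7 degrees, less where a joint would pass 70% of its speed; a pose out of reach is approached as far as the arm can. A call with a number of a shift or a turn outside -1 to 1 is refused whole. A call with a gripper value outside its range is refused whole. "grip" is the gripper's target within -1 to 1 (fully open at 1, half-way at 0, shut at -1), set as the call begins (left out, the last holds). The fingers move at their own pace and stop on an object; the grip force is fixed at half the most. Time passes only in rows, so rows that do not move let the fingers close. It gives the time, the measured TCP pose, the force and the opening at its end, in the units of the state.
- r.read_state(): the state, without advancing time (a new reading comes with each control period).
- r.grab_frame(name): name is "scene" or "top" or "wrist"; returns the picture (480x640x3 uint8, red, green, blue); there is no depth.
- r.camera_model(name): a dict with "fx", "fy", "cx", "cy" (pixels), "xyz" and "rotation" of the camera in the world. Camera axes: x right, y up, looking along -z (the intrinsics and any distortion apply to the point x, -y, -z); pixel columns grow to the right and rows downward; lengths in m; the calibration is good to about 2 mm. A picture is of the moment at which its call begins: read the wrist's pose just before it. camera_model takes no time and is no camera call; for the wrist camera it gives the pose at the moment of the call.
- r.job_done(): hands the job in, once; it reports no verdict.
The state is a dict: "time": time; "q": joint angles; "joint_velocities": joint speeds; "tau": joint torques, N m; "tcp_pos": TCP position; "orientation": TCP orientation; "contact_force": force on the tool from outside, world axes, zero at the start; "ft_torque": the same for the moment, N m; "grip_width": opening from 0.0 (shut) to 1.0 (fully open).
Only numpy, scipy, OpenCV 4.12 (cv2) and the standard library are available. Lean on these libraries where they do the work, as an engineer would, in place of code of your own. Each camera call takes 0.05 s, during which the arm holds its last target.

### The job

Swing the gate of the sloping jam-jar chute shut so that the eye at its free end lies exactly over the knuckle on the chute's side, then take the long slim pin from the wooden caddy, thread it through both holes until its collar sits down on the eye, and let go. Leave the other two pins in the caddy and do not disturb the syrup bottle, the shaker, the mug or the loose jam jar.

Things in the scene. Friction and masses are not known exactly. Their poses are not given: they have to be found in the camera images.
- rack: The fixed jam-jar chute on a steel base. Origin on the counter below the middle of the gate line; x towards its rising rear end, y to its left. The floor slopes up 30 degrees along x, 115 mm high at the gate line. Side walls 30 mm high at y = +-60 to 66 mm; four fixed jars 46 mm tall stand on the floor from 75 mm up the slope. Nothing is above gate or knuckle.
- knuckle_mouth (a point): Centre of the upper mouth of the fixed brass knuckle at the chute's left front: 36 x 36 mm, 20 mm thick, through-bore 14.5 mm, chamfer 2 mm, open below. x: up the slope, y: across to the chute's left, z: out of the slope along the bore, leaning 30 degrees from vertical towards the chute's low end. The chute's middle is 85 mm to -y, its floor 20 mm below.
- gate (a joint): Swing of the steel gate about its pivot (parallel to z of knuckle_mouth), rad. 0 = shut, straight across the chute, eye exactly over the knuckle; positive = open, free end swung down the slope away from the jars. Range -0.12 to 1.0: it can be pushed past shut, there is no stop at 0. Stays where left (friction 0.12 N m, about 1 N at the post). Starts open.
- gate_pivot (a point): Point on the gate's pivot axis, level with the gate's top edge; 160 mm from knuckle_mouth across the chute (y -160 mm) and 16 mm above it (along z). Axes turn with the gate: y points along the gate to its free end, z along the pivot axis.
- gate_post (a point): The upright round finger post on the gate, to pinch and swing it by: steel, 14 mm diameter, 38 mm long, parallel to the pivot axis. This point lies on its axis at half its length (19 mm above the gate's top edge), 110 mm from the pivot axis; axes as gate_pivot.
- gate_eye (a point): Centre of the upper mouth of the eye (moving knuckle) at the gate's free end: 36 x 36 mm, 14 mm thick, 14.5 mm bore with 2 mm chamfer, 160 mm from the pivot axis and 50 mm beyond the post. Axes as gate_pivot. When shut it lies over the fixed knuckle with a 2 mm gap, this point 16 mm above knuckle_mouth along z.
- long_pin_head (a point): The gate's pin: steel, round head 18 mm wide, 44 mm tall (including at its foot a collar 24 mm wide, 4 mm thick), below it a 12 mm shank 48 mm long, its last 9 mm tapering to 5.4 mm. Point: centre of the head, 22 mm above the collar's underside; z from shank to head. About 70 g. Starts upright in one of the caddy's holes, collar on the caddy's top; when home, collar on the eye's top.
- fat_pin_head (a point): A pin for something else: head 30 mm diameter, 44 mm tall, shank 18 mm (too thick for the gate). Centre of its head, 22 mm above the caddy's top. Stands in another hole of the caddy; leave it.
- stub_pin_head (a point): A pin for something else: head 18 mm diameter but only 22 mm tall, shank 12 mm and only 20 mm long (too short). Centre of its head, 11 mm above the caddy's top. Stands in another hole of the caddy; leave it.
- caddy_top (a point): Centre of the top face of the fixed wooden caddy, a block 60 mm (x) by 210 mm (y) and 65 mm high standing on the counter; this point is 65 mm above the counter. Three holes of 21 mm right through, in a row along its y axis, 70 mm apart, the middle one at this point; each holds one pin.
- shaker: Bystander: loose glass sugar shaker, 54 mm diameter, 120 mm tall, standing behind the caddy. Origin at the centre of its underside.
- mug: Bystander: loose white mug, 76 mm diameter, 85 mm tall, standing left of the chute. Origin at the centre of its underside.
- jam_jar: Bystander: loose small jam jar, 45 mm diameter, 48 mm tall, standing in front of the chute. Origin at the centre of its underside.
- syrup: Bystander: loose tall amber syrup bottle, 58 mm diameter, 200 mm tall, standing beside the caddy's left (+y) end, between caddy and chute. Origin at the centre of its underside.
Not all that is in view belongs to the job. What is shaped like the part that bears long_pin_head but orange or pink is not meant.

How it is judged:
By the outcome, as a careful person would: the job done as asked, in the order asked, and still so for the second after the job is handed in, with the robot touching nothing.
It also fails if it takes over 51 s, if anything falls off the work surface, if the arm or the gripper's body presses on something with over 40 N, if the wrist force passes 120 N, or if a joint passes its speed limit or range.

## Working session

There is one attempt and no reset: what is moved stays moved. The work goes in short steps, Python scripts to look and compute and a tool call to move; the robot and the scene stay as the last step left them, time stands still between calls to the robot, and variables do not carry over. Pictures are saved under pics/ and viewed, and the job is handed in when it is done.

Besides the shell and the picture viewer there is one more tool, called as name(argument=value, ...) on one line, values as JSON. apply_moves: Moves the arm, as the interface text tells. Its arguments: {"type":"object","properties":{"rows":{"type":"string"},"grip":{"type":"number"}},"required":["rows"]}

```bash
ls; mkdir -p pics
python3 - <<'E'
from rig import r
import cv2
print(r.read_state(), r.grip_depth)
for n in ["scene","top","wrist"]:
    m=r.camera_model(n); print(n,m)
    cv2.imwrite(f"pics/{n}0.png",r.grab_frame(n)[:,:,::-1])
E
```

```text
pics
{'time': 0.0, 'q': array([-1.23100022e+00,  2.13367728e-01, -3.50363344e-02,  1.32354659e+00,
        1.67762676e-05,  1.57079881e+00]), 'joint_velocities': array([ 0.00213196, -0.00116819,  0.00056965, -0.00063315,  0.00188898,
        0.00181306]), 'tau': array([-1.21205878e-03, -6.86155701e+01,  4.87121737e+01,  1.73429959e-02,
       -1.67100948e-04,  8.43841417e-05]), 'tcp_pos': array([ 0.16653518, -0.47107788,  0.23081944]), 'orientation': array([-3.09523656e+00, -5.30989661e-01,  2.80507819e-04]), 'contact_force': array([-0.12975002, -0.40290625,  1.06495547]), 'ft_torque': array([0.00614268, 0.02339459, 0.00496867]), 'grip_width': 1.0012535830022058} 0.0187
scene {'fx': 475.61648023575594, 'fy': 475.61648023575594, 'cx': 311.3063749593277, 'cy': 237.09329160361216, 'xyz': array([1.11718757, 0.05839371, 0.76990471]), 'rotation': array([0.58571688, 0.62854904, 1.5707101 ])}
top {'fx': 564.4522192066266, 'fy': 564.4522192066266, 'cx': 316.7994068478249, 'cy': 244.1435422032762, 'xyz': array([0.38596724, 0.03532738, 1.27032063]), 'rotation': array([ 0.06869125, -0.06095378, -1.58226718])}
wrist {'fx': 350.9527527501554, 'fy': 350.9527527501554, 'cx': 316.8711869701502, 'cy': 243.2061188778426, 'xyz': array([ 0.23974543, -0.44432815,  0.37457672]), 'rotation': array([-0.26500401,  0.18855635, -1.22114612])}
```

View pics/scene0.png

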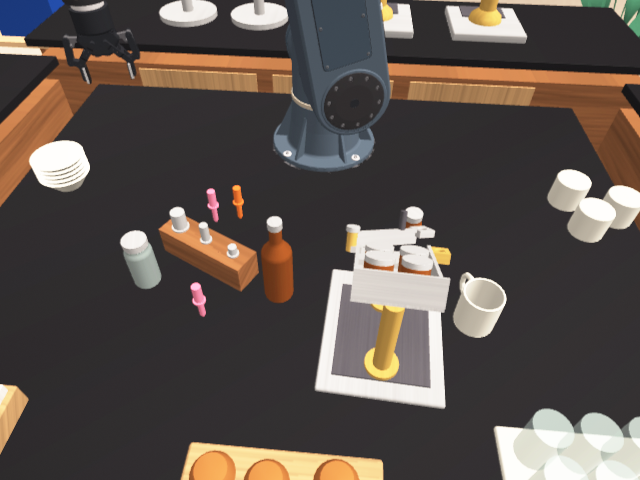

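View pics/top0.png

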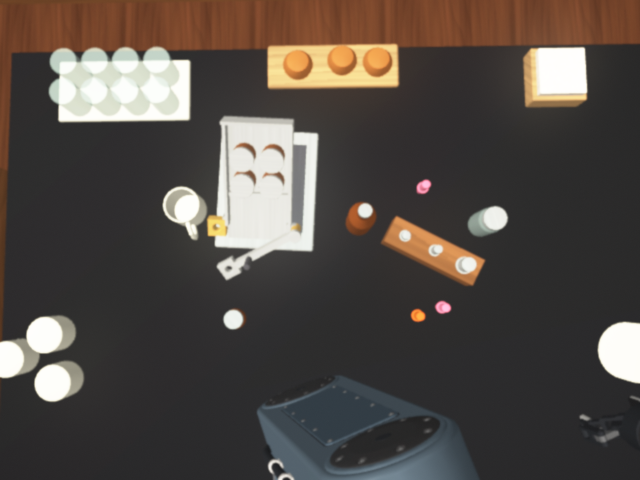

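View pics/wrist0.png

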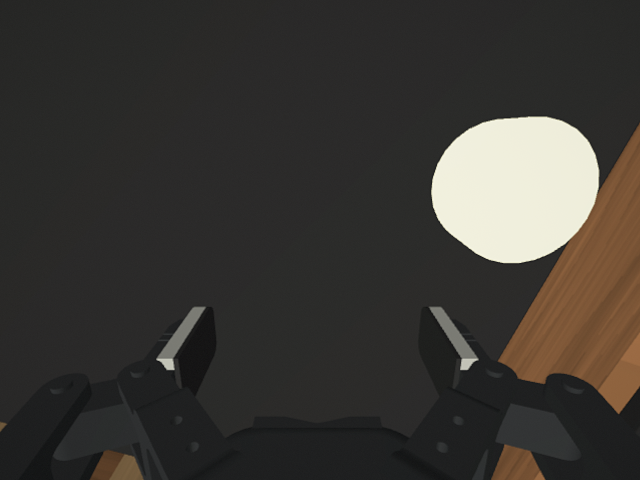

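```bash
cat > h.py <<'E'
import numpy as np, cv2
from scipy.spatial.transform import Rotation as R
def ray(m,u,v):
    d=np.array([(u-m['cx'])/m['fx'],-(v-m['cy'])/m['fy'],-1.]); d=R.from_rotvec(m['rotation']).apply(d)
    return np.array(m['xyz']),d/np.linalg.norm(d)
def plane(m,u,v,z):
    o,d=ray(m,u,v); return o+d*(z-o[2])/d[2]
def proj(m,p):
    c=R.from_rotvec(m['rotation']).inv().apply(np.asarray(p)-m['xyz'])
    return np.array([m['cx']+m['fx']*c[0]/-c[2], m['cy']-m['fy']*c[1]/-c[2]])
def tri(a,b):
    (o1,d1),(o2,d2)=a,b
    A=np.stack([d1,-d2],1); s=np.linalg.lstsq(A,o2-o1,rcond=None)[0]
    p,q=o1+s[0]*d1,o2+s[1]*d2
    return (p+q)/2,np.linalg.norm(p-q)
E
python3 - <<'E'
import cv2,numpy as np
s=cv2.imread('pics/scene0.png');t=cv2.imread('pics/top0.png')
a=cv2.resize(s[180:330,120:320],(800,600),interpolation=cv2.INTER_CUBIC);cv2.imwrite('pics/c1.png',a)
a=cv2.resize(t[180:300,360:520],(800,600),interpolation=cv2.INTER_CUBIC);cv2.imwrite('pics/c2.png',a)
a=cv2.resize(t[190:300,180:326],(796,600),interpolation=cv2.INTER_CUBIC);cv2.imwrite('pics/c3.png',a)
a=cv2.resize(s[190:320,330:503],(798,600),interpolation=cv2.INTER_CUBIC);cv2.imwrite('pics/c4.png',a)
E
```

```text
(no output)
```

View pics/c1.png

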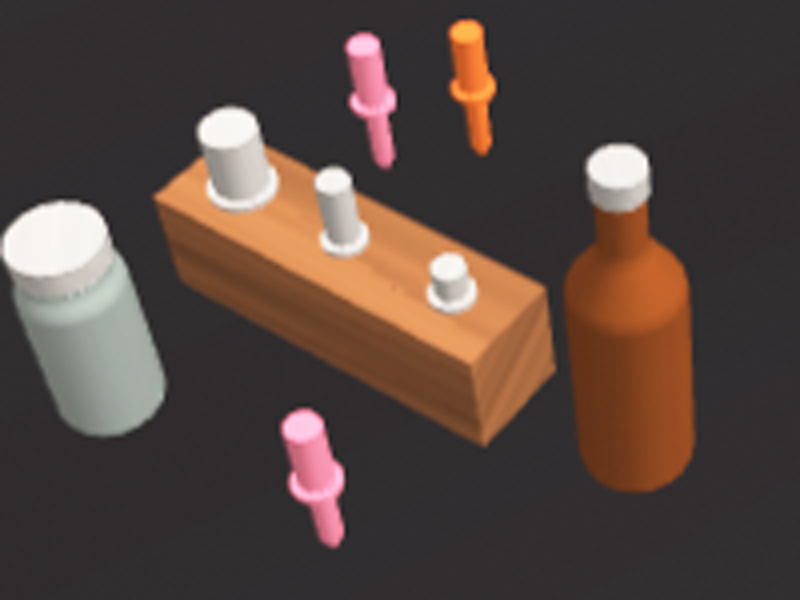

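View pics/c2.png

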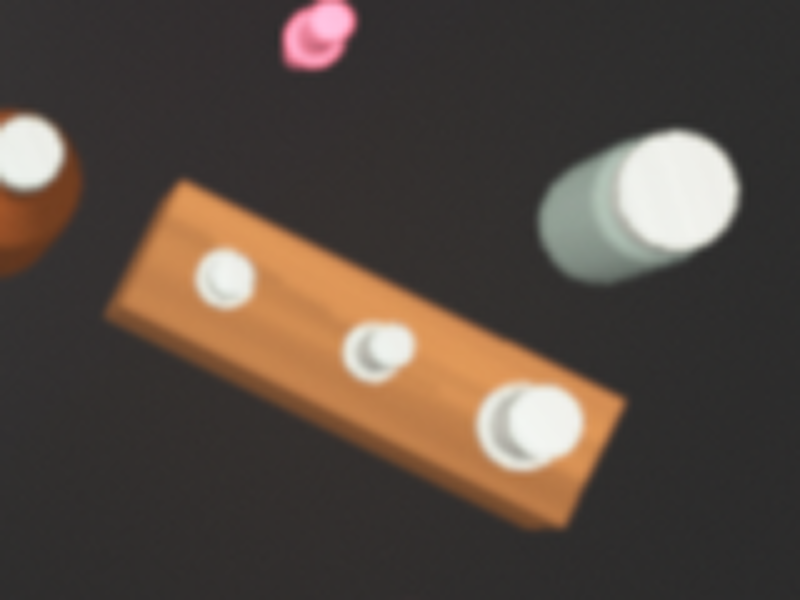

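View pics/c3.png

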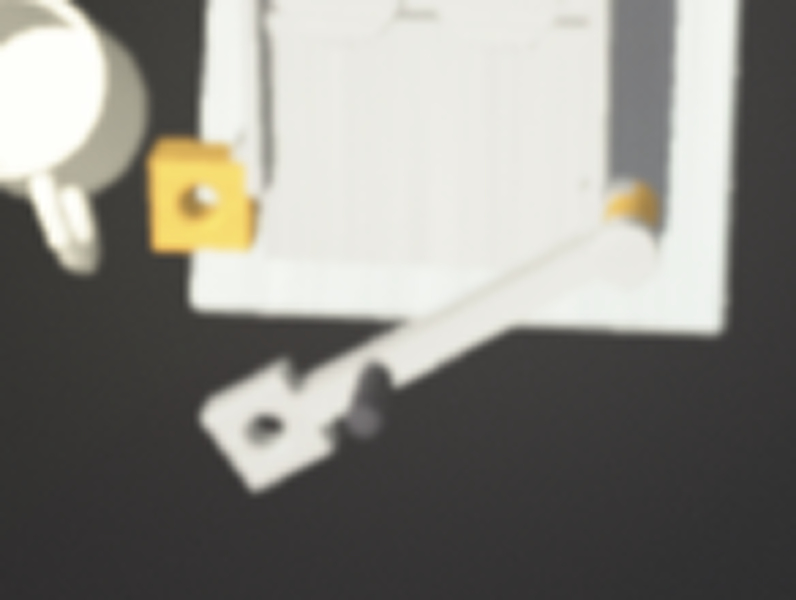

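View pics/c4.png

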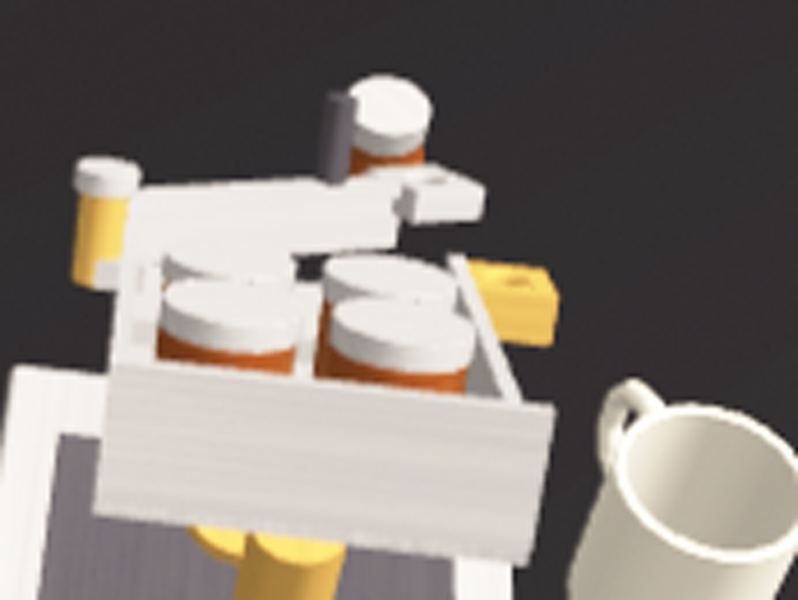

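Run:
```python
from rig import r
from h import *
np.set_printoptions(precision=4,suppress=True)
T=r.camera_model('top');S=r.camera_model('scene')
def c2(u,v):return u/5+360-.4,v/5+180-.4
def c1(u,v):return u/4+120-.4,v/4+180-.4
def c3(u,v):return u/5.452+180-.4,v/5.452+190-.4
def c4(u,v):return u/4.613+330-.4,v/4.613+190-.4
for n,u,v,z in [('long top',392,346,.109),('long collar',374,352,.069),('stub top',230,275,.087),('stub collar',225,278,.069),('fat top',545,424,.109),('fat collar',520,427,.069),
   ('cA',183,180,.065),('cB',107,315,.065),('cC',627,402,.065),('cD',565,527,.065)]:
    print(n,plane(T,*c2(u,v),z))
for n,a,b in [('long top',(392,346),(334,181)),('fat top',(545,424),(229,126)),('stub top',(230,275),(450,267)),('syrup cap',(30,152),(618,163)),('shaker top',(678,190),(57,232))]:
    print(n,tri(ray(T,*c2(*a)),ray(S,*c1(*b))))
for n,a,b in [('knuckle',(200,200),(518,283)),('eye',(265,428),(433,181)),('post top',(363,420),(340,95)),('mug rim',(40,90),(710,480))]:
    print(n,tri(ray(T,*c3(*a)),ray(S,*c4(*b))))
K=plane(T,*c3(200,200),.1323);P=plane(T,*c3(628,252),.1462);E=plane(T,*c3(265,428),.17)
print(K,P,E)
# base corners
t=cv2.imread('pics/top0.png');
for u,v in [(215.5,248),(312,250.5),(318,133)]: print(plane(T,u,v,0.0))
print('jam',plane(T,233,319,.048),'mug',plane(T,185,205,.085))
```

```text
long top [ 0.4691 -0.2092  0.109 ]
long collar [ 0.4695 -0.2098  0.069 ]
stub top [ 0.5015 -0.1466  0.087 ]
stub collar [ 0.502  -0.1472  0.069 ]
fat top [ 0.4362 -0.271   0.109 ]
fat collar [ 0.4368 -0.2709  0.069 ]
cA [ 0.545  -0.1308  0.065 ]
cB [ 0.4871 -0.0969  0.065 ]
cC [ 0.447  -0.3179  0.065 ]
cD [ 0.3942 -0.2896  0.065 ]
long top (array([ 0.469 , -0.2086,  0.11  ]), np.float64(0.000677443254948376))
fat top (array([ 0.4361, -0.2704,  0.111 ]), np.float64(9.620156753701787e-05))
stub top (array([ 0.5013, -0.1462,  0.0886]), np.float64(0.00024615685932981676))
syrup cap (array([ 0.5382, -0.0531,  0.2031]), np.float64(0.0012535908897711744))
shaker top (array([ 0.53  , -0.3233,  0.1257]), np.float64(0.001471767982721602))
knuckle (array([0.5189, 0.2455, 0.1348]), np.float64(0.003875337920559196))
eye (array([0.4349, 0.2249, 0.1058]), np.float64(0.001800041297788982))
post top (array([0.4353, 0.1801, 0.1524]), np.float64(0.0013382001388473645))
mug rim (array([0.5696, 0.321 , 0.084 ]), np.float64(0.011142621385116456))
[0.519  0.244  0.1323] [0.4961 0.0841 0.1462] [0.4322 0.2136 0.17  ]
[0.4851 0.2699 0.    ]
[0.4767 0.0519 0.    ]
[0.7469 0.035  0.    ]
jam [0.3277 0.2229 0.048 ] mug [0.5708 0.3192 0.085 ]
```

```bash
cat >> h.py <<'E'
def frames(rx,ry,psi,th=0.):
    c,s=np.cos(psi),np.sin(psi)
    Rr=np.array([[c,-s,0],[s,c,0],[0,0,1]])
    O=np.array([rx,ry,0])
    U=Rr@[np.cos(np.pi/6),0,.5];Y=Rr@[0,1.,0];Z=Rr@[-.5,0,np.cos(np.pi/6)]
    K=O+np.array([0,0,.115])+.085*Y+.020*Z
    P=K-.160*Y+.016*Z
    g=np.cos(th)*Y-np.sin(th)*U   # along gate
    n=np.cos(th)*U+np.sin(th)*Y   # gate normal (up slope)
    return dict(K=K,P=P,U=U,Y=Y,Z=Z,g=g,n=n,eye=P+.16*g,post=P+.11*g+.019*Z,ptop=P+.11*g+.038*Z)
def plan(p0,R0,p1,R1,N=None,q=0.01,qa=0.01):
    """rows from pose to pose, straight line + slerp, quantised"""
    R0=R.from_matrix(R0) if not isinstance(R0,R) else R0
    R1=R.from_matrix(R1) if not isinstance(R1,R) else R1
    dr=(R0.inv()*R1).as_rotvec(); L=np.linalg.norm(p1-p0)
    n=int(max(1,np.ceil(L/.058),np.ceil(np.degrees(np.linalg.norm(dr))/10)))
    N=max(N or 1,n)
    p,Q=p0.copy(),R0; rows=[]
    for i in range(1,N+1):
        pt=p0+(p1-p0)*i/N; Rt=R0*R.from_rotvec(dr*i/N)
        d=np.round(Q.inv().apply(pt-p)/.25/q)*q; a=np.round((Q.inv()*Rt).as_rotvec()/np.radians(30)/qa)*qa
        rows.append(np.r_[d,a]); p=p+Q.apply(d*.25); Q=Q*R.from_rotvec(a*np.radians(30))
    print('rows',N,'end err mm',(p-p1)*1e3,'deg',np.degrees((Q.inv()*R1).magnitude()))
    for k in range(0,N,5): print('; '.join(' '.join(f'{x:g}' for x in np.round(v,4)+0.) for v in rows[k:k+5]))
    return p,Q
def cur(r):
    s=r.read_state(); return s['tcp_pos'].copy(),R.from_rotvec(s['orientation'])
def toolR(x,z):
    z=z/np.linalg.norm(z); x=x-z*(x@z); x=x/np.linalg.norm(x); return R.from_matrix(np.stack([x,np.cross(z,x),z],1))
E
cat > fit.py <<'E'
from rig import r
from h import *
from scipy.optimize import least_squares
np.set_printoptions(precision=4,suppress=True)
T=r.camera_model('top');S=r.camera_model('scene')
def c3(u,v):return u/5.452+180-.4,v/5.452+190-.4
def c4(u,v):return u/4.613+330-.4,v/4.613+190-.4
obs=[('K',T,c3(200,200)),('K',S,c4(518,283)),('eye',T,c3(265,428)),('eye',S,c4(433,181)),('ptop',T,c3(363,420)),('ptop',S,c4(340,95))]
def res(x):
    f=frames(*x); return np.concatenate([proj(m,f[k])-uv for k,m,uv in obs])
s=least_squares(res,[.527,.16,-.05,.5]);print(s.x,s.fun.reshape(-1,2))
f=frames(*s.x);print({k:v for k,v in f.items()})
print('pivot px',proj(T,f['P']),proj(T,f['K']))
E
python3 fit.py
```

```text
[ 0.5231  0.1601 -0.0485  0.5682] [[-0.7613  0.8348]
 [-1.4574  0.2499]
 [ 0.0032  0.6711]
 [-1.0014  0.4456]
 [-0.4769 -0.164 ]
 [ 1.1977  1.3523]]
{'K': array([0.5173, 0.2455, 0.1323]), 'P': array([0.5015, 0.0861, 0.1462]), 'U': array([ 0.865, -0.042,  0.5  ]), 'Y': array([0.0485, 0.9988, 0.    ]), 'Z': array([-0.4994,  0.0243,  0.866 ]), 'g': array([-0.4246,  0.8645, -0.269 ]), 'n': array([0.7552, 0.5021, 0.4214]), 'eye': array([0.4336, 0.2244, 0.1031]), 'post': array([0.4453, 0.1816, 0.133 ]), 'ptop': array([0.4358, 0.1821, 0.1495])}
pivot px [293.7882 233.1453] [215.5225 227.1186]
```

```bash
cat > p1.py <<'E'
from rig import r
from h import *
np.set_printoptions(precision=4,suppress=True)
f=frames(.5231,.1601,-.0485,.5682)
p,Q=cur(r)
Rt=toolR(f['g'],-f['Z'])
print(Rt.as_matrix())
plan(p,Q,f['post']+.10*f['Z'],Rt,N=16)
E
python3 p1.py
```

```text
[[-0.4246  0.7552  0.4994]
 [ 0.8645  0.5021 -0.0242]
 [-0.2691  0.4214 -0.866 ]]
rows 16 end err mm [ 0.689   0.8084 -0.4863] deg 0.15426750379397527
0.11 -0.14 0 -0.07 0.02 -0.2; 0.12 -0.12 0 -0.07 0.02 -0.21; 0.13 -0.11 0 -0.06 0.02 -0.2; 0.15 -0.09 -0.01 -0.07 0.03 -0.2; 0.16 -0.08 0 -0.07 0.02 -0.21
0.16 -0.06 -0.01 -0.07 0.02 -0.2; 0.17 -0.04 -0.01 -0.06 0.02 -0.21; 0.17 -0.03 0 -0.07 0.02 -0.2; 0.17 -0.01 -0.01 -0.07 0.02 -0.2; 0.17 0.02 0 -0.07 0.02 -0.21
0.17 0.03 0 -0.07 0.02 -0.2; 0.17 0.05 0 -0.07 0.03 -0.2; 0.16 0.06 0.01 -0.06 0.02 -0.21; 0.15 0.09 0.01 -0.07 0.02 -0.2; 0.15 0.1 0.02 -0.07 0.02 -0.2
0.13 0.11 0.02 -0.07 0.02 -0.21
```

apply_moves(rows="0.11 -0.14 0 -0.07 0.02 -0.2; 0.12 -0.12 0 -0.07 0.02 -0.21; 0.13 -0.11 0 -0.06 0.02 -0.2; 0.15 -0.09 -0.01 -0.07 0.03 -0.2; 0.16 -0.08 0 -0.07 0.02 -0.21", grip=0.0)

```text
time: 0.78
tcp_pos: [0.2393, -0.2647, 0.2271]
orientation: [2.692, 1.265, 0.129]
contact_force: [0.9, 0.6, -0.0]
grip_width: 0.499
```

apply_moves(rows="0.16 -0.06 -0.01 -0.07 0.02 -0.2; 0.17 -0.04 -0.01 -0.06 0.02 -0.21; 0.17 -0.03 0 -0.07 0.02 -0.2; 0.17 -0.01 -0.01 -0.07 0.02 -0.2; 0.17 0.02 0 -0.07 0.02 -0.21")

```text
time: 1.4
tcp_pos: [0.3084, -0.0683, 0.2242]
orientation: [2.151, 1.822, 0.227]
contact_force: [0.8, -0.9, 0.3]
grip_width: 0.499
```

```bash
python3 p1.py
```

```text
[[-0.4246  0.7552  0.4994]
 [ 0.8645  0.5021 -0.0242]
 [-0.2691  0.4214 -0.866 ]]
rows 16 end err mm [-0.1819 -0.8233  1.2725] deg 0.2097273168070869
0.07 0.01 0 -0.03 0.01 -0.08; 0.06 0.01 0 -0.02 0.01 -0.08; 0.07 0.02 0 -0.03 0.01 -0.07; 0.06 0.02 0 -0.02 0 -0.08; 0.06 0.02 0 -0.03 0.01 -0.08
0.07 0.02 0 -0.03 0.01 -0.08; 0.06 0.03 0.01 -0.02 0.01 -0.07; 0.06 0.03 0 -0.03 0.01 -0.08; 0.06 0.03 0.01 -0.02 0.01 -0.08; 0.05 0.03 0 -0.03 0.01 -0.08
0.06 0.04 0.01 -0.02 0 -0.08; 0.05 0.04 0 -0.03 0.01 -0.07; 0.06 0.04 0.01 -0.03 0.01 -0.08; 0.05 0.04 0.01 -0.02 0.01 -0.08; 0.05 0.04 0.01 -0.03 0.01 -0.08
0.04 0.05 0 -0.02 0.01 -0.07
```

apply_moves(rows="0.17 0.03 0 -0.07 0.02 -0.2; 0.17 0.05 0 -0.07 0.03 -0.2; 0.16 0.06 0.01 -0.06 0.02 -0.21; 0.15 0.09 0.01 -0.07 0.02 -0.2; 0.15 0.1 0.02 -0.07 0.02 -0.2")

```text
time: 2.02
tcp_pos: [0.3845, 0.1335, 0.2206]
orientation: [1.506, 2.223, 0.311]
contact_force: [1.0, -0.8, -0.7]
grip_width: 0.498
```

apply_moves(rows="0.13 0.11 0.02 -0.07 0.02 -0.21; 0 0 0 0 0 0; 0 0 0 0 0 0")

```text
time: 2.4
tcp_pos: [0.3989, 0.1715, 0.2199]
orientation: [1.367, 2.284, 0.321]
contact_force: [-0.3, 0.3, -0.1]
grip_width: 0.497
```

```bash
python3 - <<'E'
from rig import r
import cv2
from h import *
m=r.camera_model('wrist');cv2.imwrite('pics/w1.png',r.grab_frame('wrist')[:,:,::-1]);cv2.imwrite('pics/s1.png',r.grab_frame('scene')[:,:,::-1])
import pickle;pickle.dump(m,open('w1.pkl','wb'))
f=frames(.5231,.1601,-.0485,.5682)
for k in ['K','P','eye','ptop']: print(k,proj(m,f[k]))
print(r.read_state())
E
python3 p1.py
```

```text
K [429.88120809 182.4706679 ]
P [323.21894737 345.36427095]
eye [318.74624682 153.4324825 ]
ptop [320.35222406 235.11644746]
{'time': 2.5, 'q': array([ 0.64198468, -0.29538234, -0.68006101,  0.77680904, -0.32891197,
        1.65298426]), 'joint_velocities': array([-0.00507715, -0.00291033,  0.00219746, -0.00297451, -0.00010166,
        0.00059146]), 'tau': array([ 6.97248336e-01, -2.54084605e+01,  5.34516478e+01, -5.72404057e+00,
       -1.46123260e+00,  4.10960740e-03]), 'tcp_pos': array([0.3992052 , 0.17117487, 0.22025974]), 'orientation': array([1.36801029, 2.2825397 , 0.32198359]), 'contact_force': array([-0.72022082, -0.07175134, -0.25600686]), 'ft_torque': array([ 0.07213451,  0.42651299, -0.0093009 ]), 'grip_width': 0.5043404113867933}
[[-0.4246  0.7552  0.4994]
 [ 0.8645  0.5021 -0.0242]
 [-0.2691  0.4214 -0.866 ]]
rows 16 end err mm [-0.6126 -0.6743  0.5319] deg 0.106776802400611
0 0 0 0 0 0; 0.01 0 0 0 0 -0.01; 0 0 0 0 0 0; 0 0 0 0 0 0; 0.01 0 0 -0.01 0 -0.01
0 0 0 0 0 0; 0 0.01 0 0 0 0; 0.01 0 0 0 0.01 -0.01; 0 0 0 0 0 0; 0 0 0 0 0 0
0.01 0 0 0 0 0; 0 0 -0.01 0 0 -0.01; 0 0 0 0 0 0; 0.01 0 0 0 0 0; 0 0 0 -0.01 0 -0.01
0 0 0 0 0 0
```

View pics/w1.png

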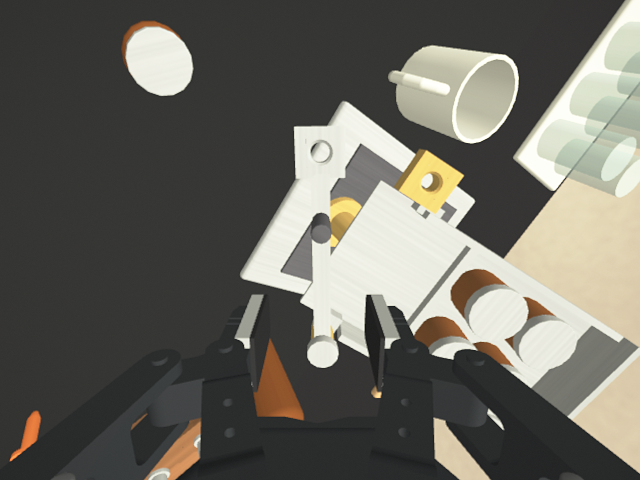

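Run:
```python
import cv2
a=cv2.imread('pics/w1.png')[120:260,280:470]
cv2.imwrite('pics/w1c.png',cv2.resize(a,(760,560),interpolation=cv2.INTER_CUBIC))
```

```text
(no output)
```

View pics/w1c.png

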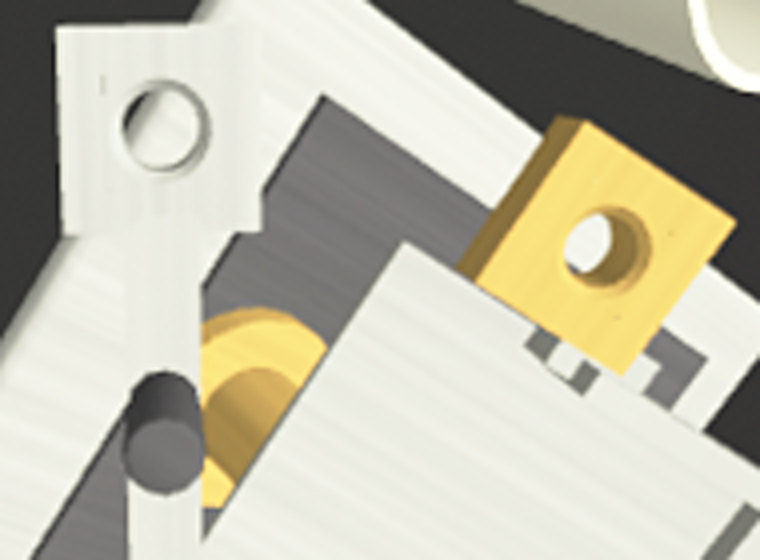

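```bash
cat > fit2.py <<'E'
exec(open('fit.py').read().split('def res')[0])
import pickle
W=pickle.load(open('w1.pkl','rb'))
obs+=[('K',W,(431.2,182)),('eye',W,(320.6,151)),('ptop',W,(320.6,233.4)),('P',W,(323,349.5))]
wt=[1]*6+[1,1,1,.5]
def res(x):
    f=frames(*x); return np.concatenate([w*(proj(m,f[k])-uv) for (k,m,uv),w in zip(obs,wt)])
s=least_squares(res,[.527,.16,-.05,.5]);print(s.x);print(s.fun.reshape(-1,2))
E
python3 fit2.py
```

```text
[ 0.5227  0.1604 -0.0598  0.5687]
[[-0.9171  0.5757]
 [-1.2506  0.4785]
 [-0.5822  0.5664]
 [-0.3761  0.5829]
 [-1.0833 -0.0439]
 [ 1.8259  1.3241]
 [-0.6468  0.33  ]
 [-0.7539  0.9956]
 [ 0.4232  0.0605]
 [-0.2871 -2.3421]]
```

```bash
cat > p2.py <<'E'
from rig import r
from h import *
np.set_printoptions(precision=4,suppress=True)
f=frames(.5227,.1604,-.0598,.5687)
p,Q=cur(r)
Rt=toolR(f['g'],-f['Z'])
a,b=plan(p,Q,f['post']+.05*f['Z'],Rt,q=.005,N=2)
plan(a,b,f['post']-.011*f['Z'],Rt,N=3,q=.005)
E
python3 p2.py
```

```text
rows 2 end err mm [-0.5312  0.3289  0.3665] deg 0.08696941587843898
0.03 0.01 0.095 -0.01 0 -0.02; 0.03 0.005 0.095 0 0 -0.01
rows 3 end err mm [-0.4076  0.2747  0.1509] deg 0.08696941587843898
0 0 0.08 0 0 0; 0 0 0.085 0 0 0; 0 0 0.08 0 0 0
```

apply_moves(rows="0.03 0.01 0.095 -0.01 0 -0.02; 0.03 0.005 0.095 0 0 -0.01; 0 0 0 0 0 0")

```text
time: 2.88
tcp_pos: [0.4192, 0.1842, 0.1755]
orientation: [1.347, 2.291, 0.32]
contact_force: [-0.5, 0.2, 0.1]
grip_width: 0.504
```

```bash
python3 p2.py
```

```text
rows 2 end err mm [ 0.0308  0.5748 -0.3085] deg 0.15687633142667357
0 0 0 0 0 0; 0 0.005 0 -0.01 0 0
rows 3 end err mm [ 0.2944  0.5992 -0.4458] deg 0.15687633142667357
0 0 0.08 0 0 0; 0 0 0.08 0 0 0; 0 0 0.085 0 0 0
```

apply_moves(rows="0 0.005 0.08 0 0 0; 0 0 0.08 0 0 0; 0 0 0.085 0 0 0; 0 0 0 0 0 0")

```text
time: 3.38
tcp_pos: [0.451, 0.1832, 0.124]
orientation: [1.347, 2.29, 0.321]
contact_force: [-0.0, -0.8, -0.2]
grip_width: 0.497
```

apply_moves(rows="0 0 0 0 0 0; 0 0 0 0 0 0; 0 0 0 0 0 0; 0 0 0 0 0 0", grip=-1)

```text
time: 3.88
tcp_pos: [0.4515, 0.1844, 0.1254]
orientation: [1.345, 2.29, 0.325]
contact_force: [-7.5, -1.5, 10.2]
grip_width: 0.141
```

Run:
```python
from rig import r
import cv2
from h import *
s=r.read_state();print(s['tcp_pos'],s['grip_width'],s['contact_force'])
f=frames(.5227,.1604,-.0598,.5687)
Q=R.from_rotvec(s['orientation']);print('tool-frame offset of post axis from tcp mm',Q.inv().apply(f['post']-s['tcp_pos'])*1e3)
cv2.imwrite('pics/w2.png',r.grab_frame('wrist')[:,:,::-1])
```

```text
[0.45146842 0.18443621 0.12540478] 0.1412976732434334 [-7.53228818 -1.47342927 10.22603779]
tool-frame offset of post axis from tcp mm [-0.85921037 -2.45218221 -9.7225671 ]
```

View pics/w2.png

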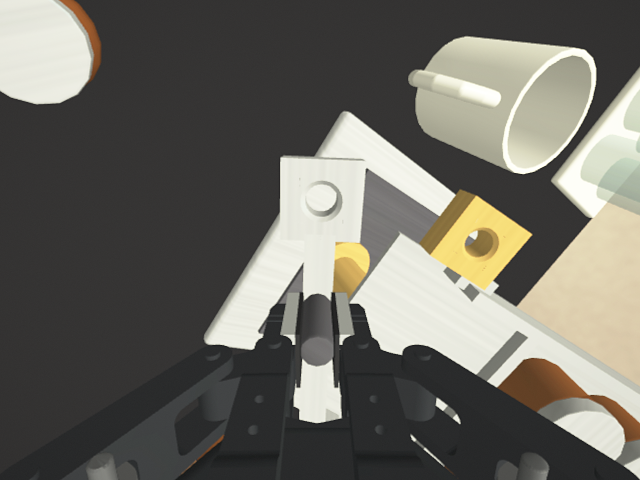

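```bash
cat > p3.py <<'E'
from rig import r
from h import *
import sys
np.set_printoptions(precision=4,suppress=True)
f=frames(.5227,.1604,-.0598,0)
tgt=float(sys.argv[1]); N=int(sys.argv[2]); q=float(sys.argv[3])
p,Q=cur(r)
v=p-f['P']; th=np.arctan2(-v@f['U'],v@f['Y']); rad=np.hypot(v@f['U'],v@f['Y']); xt=Q.as_matrix()[:,0]
print('theta by tcp',th,'radius',rad,'tool angle',np.arctan2(-xt@f['U'],xt@f['Y']))
pp,QQ=p.copy(),Q; rows=[]
for i in range(1,N+1):
    d=R.from_rotvec(f['Z']*(tgt-th)*i/N)
    pt=f['P']+d.apply(p-f['P']); Rt=d*Q
    a=np.round(QQ.inv().apply(pt-pp)/.25/q)*q; b=np.round((QQ.inv()*Rt).as_rotvec()/np.radians(30)/q)*q
    rows.append(np.r_[a,b]); pp=pp+QQ.apply(a*.25); QQ=QQ*R.from_rotvec(b*np.radians(30))
print('err',(pp-pt)*1e3)
for k in range(0,N,5): print('; '.join(' '.join(f'{x:g}' for x in np.round(v,4)+0.) for v in rows[k:k+5]))
E
python3 p3.py 0.03 10 .005
```

```text
theta by tcp 0.5466464489354866 radius 0.11086137020953023 tool angle 0.5684571467404006
err [0.2081 0.2441 0.2225]
0 0.025 0 0 0 0.1; 0 0.02 0 0 0 0.095; -0.005 0.025 0 0 0 0.1; 0 0.02 0 0 0 0.1; 0 0.025 0 0 0 0.1
0 0.02 0 0 0 0.095; -0.005 0.025 0 0 0 0.1; 0 0.025 0 0 0 0.1; 0 0.02 0 0 0 0.1; 0 0.025 0 0 0 0.095
```

apply_moves(rows="0 0.025 0 0 0 0.1; 0 0.02 0 0 0 0.095; -0.005 0.025 0 0 0 0.1; 0 0.02 0 0 0 0.1; 0 0.025 0 0 0 0.1")

```text
time: 4.55
tcp_pos: [0.4749, 0.1943, 0.1385]
orientation: [1.646, 2.114, 0.407]
contact_force: [-6.6, -7.8, 10.7]
grip_width: 0.143
```

apply_moves(rows="0 0.02 0 0 0 0.095; -0.005 0.025 0 0 0 0.1; 0 0.025 0 0 0 0.1; 0 0.02 0 0 0 0.1; 0 0.025 0 0 0 0.095")

```text
time: 5.18
tcp_pos: [0.4995, 0.197, 0.1526]
orientation: [1.924, 1.906, 0.484]
contact_force: [-7.9, -10.8, 11.6]
grip_width: 0.149
```

apply_moves(rows="0 0 0 0 0 0; 0 0 0 0 0 0")

```text
time: 5.42
tcp_pos: [0.4996, 0.1969, 0.1527]
orientation: [1.922, 1.907, 0.484]
contact_force: [-5.2, -9.0, 10.3]
grip_width: 0.14
```

```bash
python3 p3.py 0.0 2 .002
python3 - <<'E'
from rig import r
import cv2
from h import *
m=r.camera_model('wrist');a=r.grab_frame('wrist')[:,:,::-1];cv2.imwrite('pics/w3.png',a)
f=frames(.5227,.1604,-.0598,0.0)
for k in ['K','P','eye','ptop']: print(k,proj(m,f[k]))
u,v=proj(m,f['eye']).astype(int)
c=a[v-60:v+60,u-80:u+80];cv2.imwrite('pics/w3c.png',cv2.resize(c,(800,600),interpolation=cv2.INTER_CUBIC)); print(u-80,v-60)
E
```

```text
theta by tcp 0.026778890252747847 radius 0.11012722383615783 tool angle 0.05236163293402359
err [0.0445 0.0946 0.029 ]
0 0.006 0 0 0 0.026; 0 0.006 0 0 0 0.026
K [325.94758497 194.34956861]
P [310.10621208 474.81906269]
eye [326.93590414 200.55273181]
ptop [321.91716636 349.8153162 ]
246 140
```

View pics/w3c.png

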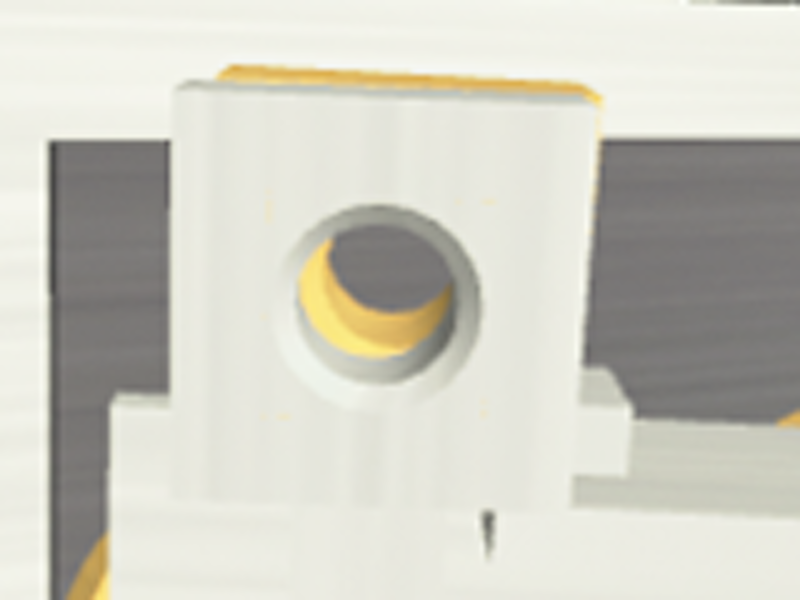

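apply_moves(rows="0 0.006 0 0 0 0.026; 0 0 0 0 0 0")

```text
time: 5.72
tcp_pos: [0.5008, 0.1969, 0.1534]
orientation: [1.937, 1.895, 0.487]
contact_force: [-7.0, -9.3, 11.4]
grip_width: 0.147
```

```bash
cat > look.py <<'E'
import sys
from rig import r
import cv2
from h import *
n=sys.argv[1]
m=r.camera_model('wrist');a=r.grab_frame('wrist')[:,:,::-1];cv2.imwrite(f'pics/{n}.png',a)
f=frames(.5227,.1604,-.0598,0.0)
for k in ['K','P','eye','ptop']: print(k,proj(m,f[k]))
u,v=proj(m,f['eye']).astype(int)
c=a[v-60:v+60,u-80:u+80];cv2.imwrite(f'pics/{n}c.png',cv2.resize(c,(800,600),interpolation=cv2.INTER_CUBIC)); print(u-80,v-60)
E
python3 look.py w4; python3 p3.py 0.0 2 .002
```

```text
K [321.92015124 194.17503109]
P [310.51777957 474.85391092]
eye [322.49887589 200.36440447]
ptop [318.5469664  349.72271182]
242 140
theta by tcp 0.01498043062379421 radius 0.11011102810417621 tool angle 0.03886266551778529
err [-0.1288  0.0501 -0.0731]
0 0.004 0 0 0 0.014; 0 0.002 0 0 0 0.014
```

View pics/w4c.png

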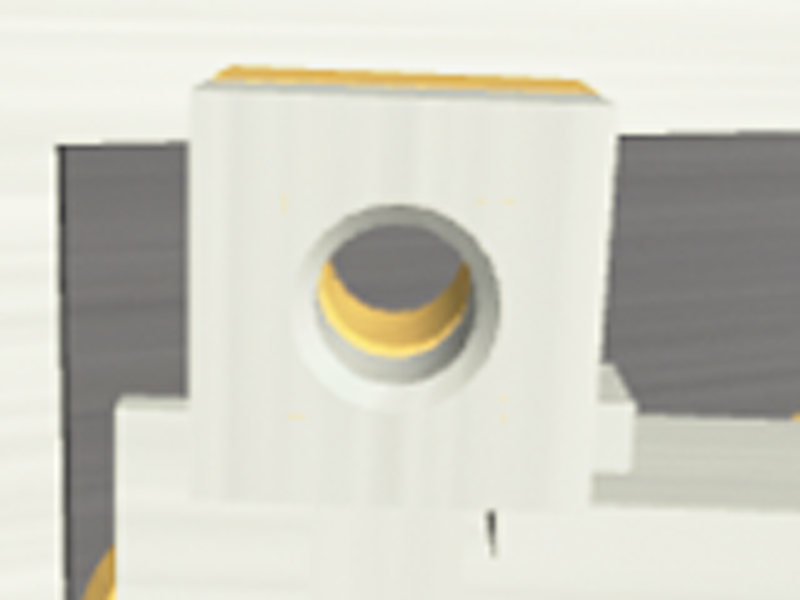

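apply_moves(rows="0 0 0 0 0 0; 0 0 0 0 0 0; 0 0 0 0 0 0", grip=-0.3)

```text
time: 6.15
tcp_pos: [0.5007, 0.1979, 0.1524]
orientation: [1.937, 1.898, 0.488]
contact_force: [-0.1, -0.2, 0.2]
grip_width: 0.345
```

```bash
python3 look.py w5
```

```text
K [323.23564299 196.60266976]
P [311.33319696 477.83263244]
eye [323.89904834 202.97473069]
ptop [319.92602417 353.1335224 ]
243 142
```

View pics/w5.png

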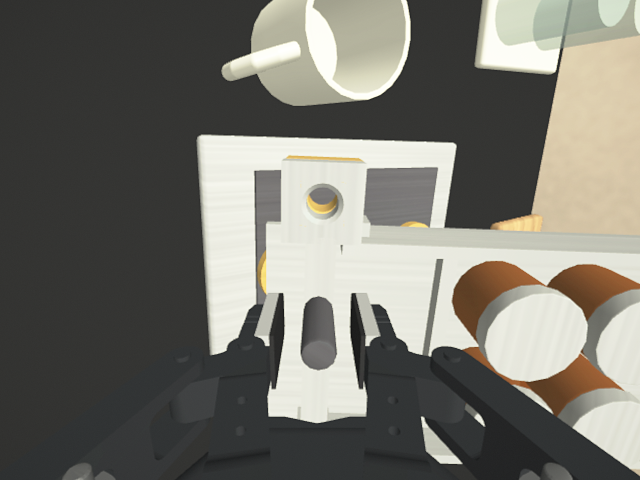

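View pics/w5c.png

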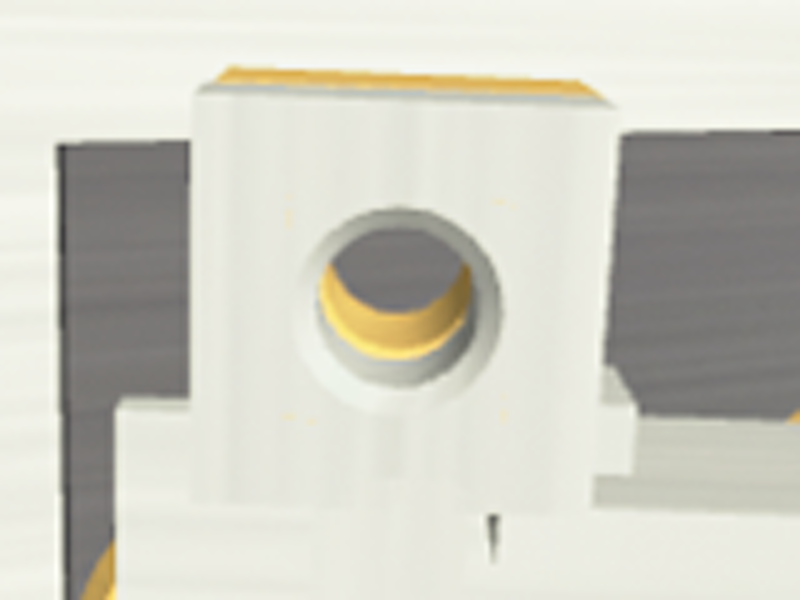

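```bash
cat > p4.py <<'E'
from rig import r
from h import *
np.set_printoptions(precision=4,suppress=True)
p,Q=cur(r)
f=frames(.5227,.1604,-.0598,0)
A=p+.09*f['Z']
Rg=toolR(np.array([.465,.885,0]),np.array([0,0,-1.]))
a,b=plan(p,Q,A,Q,N=3)
W=np.array([.36,-.02,.27])
Rm=b*R.from_rotvec((b.inv()*Rg).as_rotvec()*.55)
a,b=plan(a,b,W,Rm,N=7)
plan(a,b,np.array([.4693,-.2092,.18]),Rg,N=6)
E
python3 p4.py
```

```text
rows 3 end err mm [-0.0198 -0.0085 -0.0111] deg 0.0
0 0 -0.12 0 0 0; 0 0 -0.12 0 0 0; 0 0 -0.12 0 0 0
rows 7 end err mm [-0.7799  0.8376  0.8484] deg 0.23287639934769477
-0.13 -0.03 -0.04 0.08 -0.02 0.07; -0.13 -0.04 -0.04 0.08 -0.01 0.07; -0.13 -0.02 -0.04 0.07 -0.02 0.06; -0.13 -0.03 -0.04 0.08 -0.01 0.07; -0.13 -0.02 -0.03 0.08 -0.02 0.07
-0.14 -0.02 -0.03 0.08 -0.01 0.07; -0.13 -0.02 -0.04 0.08 -0.02 0.07
rows 6 end err mm [ 0.6554 -1.0336  0.2853] deg 0.15777491305209018
-0.1 0.09 0.08 0.07 -0.01 0.06; -0.1 0.09 0.08 0.08 -0.02 0.07; -0.1 0.11 0.08 0.07 -0.01 0.06; -0.09 0.1 0.07 0.07 -0.02 0.07; -0.08 0.12 0.07 0.08 -0.01 0.06
-0.09 0.12 0.06 0.07 -0.01 0.06
```

apply_moves(rows="0 0 -0.12 0 0 0; 0 0 -0.12 0 0 0; 0 0 -0.12 0 0 0; -0.13 -0.03 -0.04 0.08 -0.02 0.07; -0.13 -0.04 -0.04 0.08 -0.01 0.07")

```text
time: 6.82
tcp_pos: [0.4274, 0.1365, 0.2407]
orientation: [2.065, 1.871, 0.419]
contact_force: [0.2, -0.2, -0.0]
grip_width: 0.347
```

apply_moves(rows="-0.13 -0.02 -0.04 0.07 -0.02 0.06; -0.13 -0.03 -0.04 0.08 -0.01 0.07; -0.13 -0.02 -0.03 0.08 -0.02 0.07; -0.14 -0.02 -0.03 0.08 -0.01 0.07; -0.13 -0.02 -0.04 0.08 -0.02 0.07", grip=0)

```text
time: 7.45
tcp_pos: [0.3585, -0.0202, 0.271]
orientation: [2.366, 1.776, 0.232]
contact_force: [-0.0, 0.2, 0.2]
grip_width: 0.496
```

apply_moves(rows="-0.1 0.09 0.08 0.07 -0.01 0.06; -0.1 0.09 0.08 0.08 -0.02 0.07; -0.1 0.11 0.08 0.07 -0.01 0.06; -0.09 0.1 0.07 0.07 -0.02 0.07; -0.08 0.12 0.07 0.08 -0.01 0.06")

```text
time: 8.07
tcp_pos: [0.4526, -0.178, 0.1938]
orientation: [2.639, 1.652, 0.038]
contact_force: [1.6, 0.2, 0.7]
grip_width: 0.502
```

apply_moves(rows="-0.09 0.12 0.06 0.07 -0.01 0.06; 0 0 0 0 0 0; 0 0 0 0 0 0")

```text
time: 8.45
tcp_pos: [0.4697, -0.2101, 0.1801]
orientation: [-2.687, -1.627, -0.003]
contact_force: [-0.4, 0.8, 0.8]
grip_width: 0.495
```

```bash
cat > p5.py <<'E'
from rig import r
from h import *
import sys
np.set_printoptions(precision=4,suppress=True)
p,Q=cur(r)
Rg=toolR(np.array([.465,.885,0]),np.array([0,0,-1.]))
plan(p,Q,np.array([float(x) for x in sys.argv[1:4]]),Rg,N=int(sys.argv[4]),q=.004)
E
python3 p5.py .4693 -.2092 .15 2
python3 - <<'E'
from rig import r
import cv2
from h import *
m=r.camera_model('wrist');a=r.grab_frame('wrist')[:,:,::-1];cv2.imwrite('pics/w6.png',a)
print(r.read_state()['tcp_pos'])
for p in [(.4691,-.2089,.109),(.4691,-.2089,.069),(.5015,-.1466,.087),(.4362,-.271,.109)]: print(proj(m,p))
E
```

```text
rows 2 end err mm [0.0273 0.4445 0.1238] deg 0.14398846104059548
0 0 0.06 0 0 0; 0.004 -0.004 0.06 0 0 0
[ 0.46970523 -0.20989871  0.18055568]
[315.13162535 257.79695473]
[315.33907339 239.9415441 ]
[314.81430464 144.63386848]
[314.78989439 350.98477769]
```

View pics/w6.png

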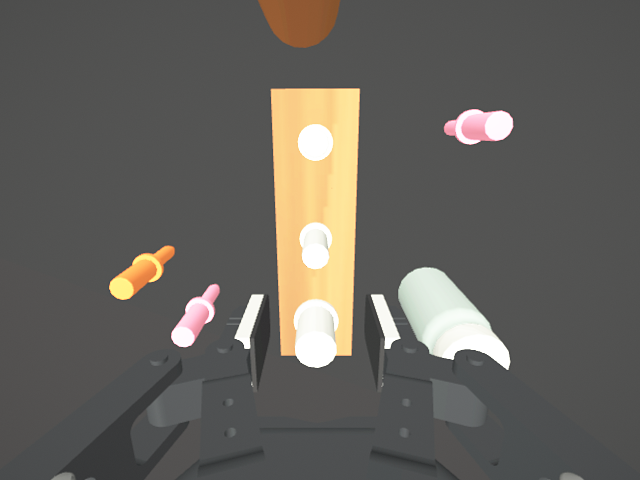

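apply_moves(rows="0.002 -0.002 0.14 0 0 0; 0 0 0.14 0 0 0; 0 0 0.134 0 0 0; 0 0 0 0 0 0")

```text
time: 9.0
tcp_pos: [0.4684, -0.2084, 0.0759]
orientation: [-2.685, -1.627, -0.0]
contact_force: [-0.6, 0.6, -0.3]
grip_width: 0.498
```

```bash
python3 p5.py .4693 -.2092 .077 1;python3 - <<'E'
from rig import r
import cv2
from h import *
a=r.grab_frame('wrist')[:,:,::-1];cv2.imwrite('pics/w7.png',a)
E
```

```text
rows 1 end err mm [-0.0609  0.3779 -0.0575] deg 0.1947956039494899
0 0.004 -0.004 0 0 0.01
```

View pics/w7.png

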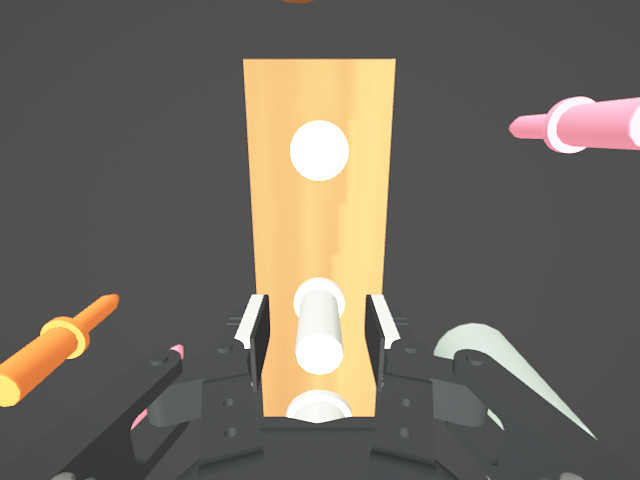

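apply_moves(rows="0 0.002 -0.004 0 0 0; 0 0 0 0 0 0; 0 0 0 0 0 0; 0 0 0 0 0 0; 0 0 0 0 0 0", grip=-1)

```text
time: 9.68
tcp_pos: [0.4713, -0.2102, 0.0797]
orientation: [2.685, 1.626, 0.006]
contact_force: [-2.3, 2.1, 12.8]
grip_width: 0.195
```

apply_moves(rows="0 0 -0.04 0 0 0; 0 0 -0.12 0 0 0; 0 0 -0.16 0 0 0; 0 0 -0.16 0 0 0; 0 0 0 0 0 0")

```text
time: 10.3
tcp_pos: [0.4717, -0.2107, 0.2016]
orientation: [2.683, 1.625, 0.008]
contact_force: [0.7, 0.3, -1.7]
grip_width: 0.193
```

Run:
```python
from rig import r
import cv2
from h import *
import pickle
m=r.camera_model('wrist');pickle.dump(m,open('w8.pkl','wb'))
print(r.read_state()['tcp_pos'],r.read_state()['orientation'])
cv2.imwrite('pics/w8.png',r.grab_frame('wrist')[:,:,::-1])
cv2.imwrite('pics/s8.png',r.grab_frame('scene')[:,:,::-1])
```

```text
[ 0.47169513 -0.21065036  0.2015756 ] [2.68336384 1.62464284 0.00795388]
```

View pics/w8.png

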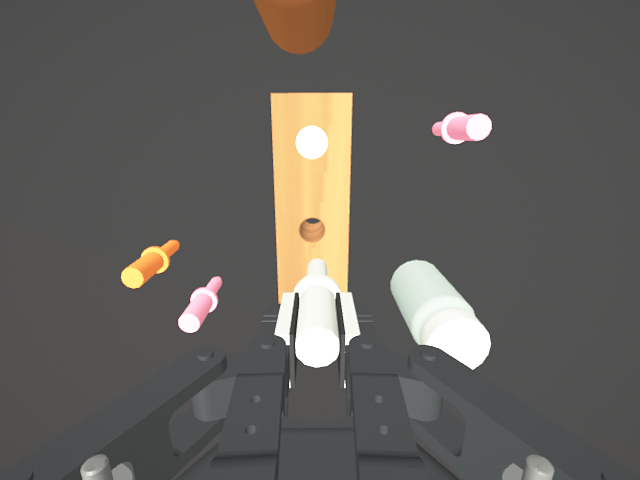

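View pics/s8.png

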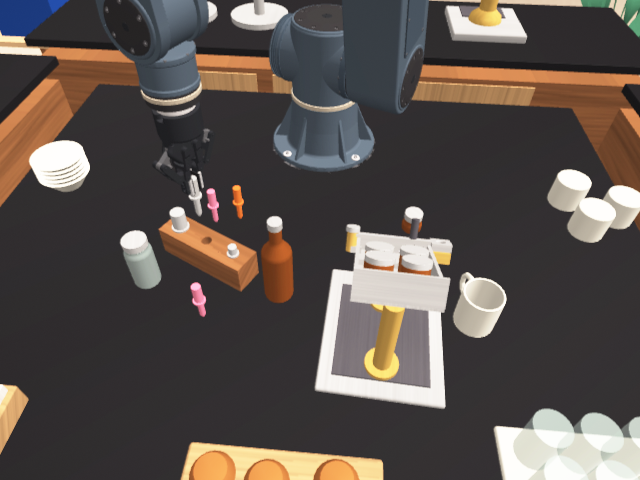

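```bash
cat > pinfit.py <<'E'
from h import *
import sys,pickle
# project tool axis points to wrist image
def toolpts(m,p,Q,pts):
    return np.array([proj(m,p+Q.apply(np.array(x))) for x in pts])
if __name__=='__main__':
    m=pickle.load(open('w8.pkl','rb'));p=np.array([0.47169513,-0.21065036,0.2015756]);Q=R.from_rotvec([2.68336384,1.62464284,0.00795388])
    for nm,z in [('headtop',-.0293),('collar top',.0107),('collar bot',.0147),('taper start',.0537),('tip',.0627)]:
        print(nm,toolpts(m,p,Q,[(0,0,z)])[0], 'd/dx mm',toolpts(m,p,Q,[(.001,0,z)])[0]-toolpts(m,p,Q,[(0,0,z)])[0],'d/dy',toolpts(m,p,Q,[(0,.001,z)])[0]-toolpts(m,p,Q,[(0,0,z)])[0])
    a=cv2.imread('pics/w8.png')[240:375,230:410];cv2.imwrite('pics/w8c.png',cv2.resize(a,(800,600),interpolation=cv2.INTER_CUBIC))
E
python3 pinfit.py
```

```text
headtop [317.02419518 349.9462501 ] d/dx mm [-5.34581642e-04 -2.28619942e+00] d/dy [ 2.64547868e+00 -1.50860239e-03]
collar top [316.95060556 301.38943983] d/dx mm [-5.44781082e-04 -1.86035225e+00] d/dy [ 2.05464526e+00 -1.07009502e-03]
collar bot [316.94501499 297.70060049] d/dx mm [-5.42504561e-04 -1.82600537e+00] d/dy [ 2.00975988e+00 -1.03916948e-03]
taper start [316.90105999 268.69766966] d/dx mm [-5.09606621e-04 -1.54614957e+00] d/dy [ 1.65685529e+00 -8.07768943e-04]
tip [316.89302334 263.39482731] d/dx mm [-5.00714955e-04 -1.49310004e+00] d/dy [ 1.59233084e+00 -7.67713878e-04]
```

View pics/w8c.png

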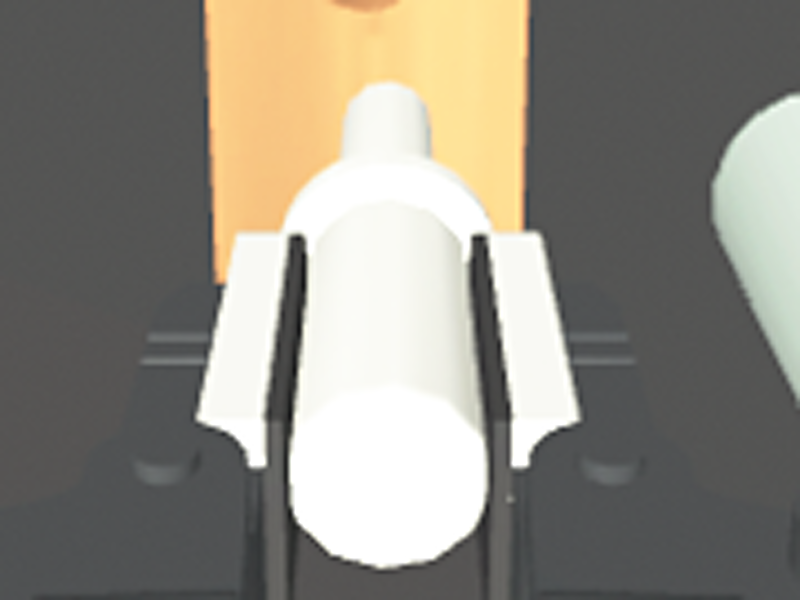

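```bash
cat > p6.py <<'E'
from rig import r
from h import *
np.set_printoptions(precision=4,suppress=True)
p,Q=cur(r)
f=frames(.5227,.1604,-.0598,0)
eye=f['eye']-.0004*f['U']
Ri=toolR(f['Y'],-f['Z'])
W=np.array([.36,-.02,.285])
Rm=Q*R.from_rotvec((Q.inv()*Ri).as_rotvec()*.45)
a,b=plan(p,Q,W,Rm,N=6)
plan(a,b,eye+.14*f['Z']-.0008*f['Y'],Ri,N=8)
E
python3 p6.py
```

```text
rows 6 end err mm [ 1.1635 -0.7622 -0.4035] deg 0.18465104199303906
0.08 -0.12 -0.06 -0.07 0.02 -0.06; 0.08 -0.12 -0.06 -0.08 0.01 -0.06; 0.09 -0.12 -0.07 -0.07 0.02 -0.06; 0.09 -0.11 -0.06 -0.07 0.01 -0.06; 0.09 -0.1 -0.08 -0.08 0.02 -0.06
0.1 -0.09 -0.07 -0.07 0.01 -0.05
rows 8 end err mm [ 0.4236  0.5617 -0.5464] deg 0.09719705838767266
0.14 0 0.01 -0.07 0.01 -0.05; 0.14 -0.01 0.01 -0.07 0.02 -0.06; 0.14 0.01 0.02 -0.06 0.01 -0.05; 0.14 0 0.01 -0.07 0.02 -0.06; 0.14 0.01 0.02 -0.07 0.01 -0.05
0.14 0.01 0.02 -0.07 0.02 -0.06; 0.14 0.02 0.02 -0.06 0.01 -0.05; 0.14 0.02 0.02 -0.07 0.02 -0.06
```

apply_moves(rows="0.08 -0.12 -0.06 -0.07 0.02 -0.06; 0.08 -0.12 -0.06 -0.08 0.01 -0.06; 0.09 -0.12 -0.07 -0.07 0.02 -0.06; 0.09 -0.11 -0.06 -0.07 0.01 -0.06; 0.09 -0.1 -0.08 -0.08 0.02 -0.06")

```text
time: 11.02
tcp_pos: [0.3761, -0.0512, 0.2701]
orientation: [2.428, 1.747, 0.206]
contact_force: [0.6, 0.1, -0.5]
grip_width: 0.19
```

apply_moves(rows="0.1 -0.09 -0.07 -0.07 0.01 -0.05; 0.14 0 0.01 -0.07 0.01 -0.05; 0.14 -0.01 0.01 -0.07 0.02 -0.06; 0.14 0.01 0.02 -0.06 0.01 -0.05; 0.14 0 0.01 -0.07 0.02 -0.06")

```text
time: 11.65
tcp_pos: [0.3992, 0.1153, 0.275]
orientation: [2.18, 1.822, 0.374]
contact_force: [1.1, -0.9, -0.7]
grip_width: 0.191
```

apply_moves(rows="0.14 0.01 0.02 -0.07 0.01 -0.05; 0.14 0.01 0.02 -0.07 0.02 -0.06; 0.14 0.02 0.02 -0.06 0.01 -0.05; 0.14 0.02 0.02 -0.07 0.02 -0.06; 0 0 0 0 0 0")

```text
time: 12.28
tcp_pos: [0.4391, 0.2515, 0.2646]
orientation: [1.976, 1.869, 0.495]
contact_force: [0.0, -0.4, -1.0]
grip_width: 0.188
```

```bash
cat > p7.py <<'E'
from rig import r
from h import *
import sys
np.set_printoptions(precision=4,suppress=True)
p,Q=cur(r)
f=frames(.5227,.1604,-.0598,0)
off=[float(x) for x in sys.argv[1:3]]; h=float(sys.argv[3])
eye=f['eye']+off[0]*f['U']+off[1]*f['Y']
Ri=toolR(f['Y'],-f['Z'])
print('tool-axis coords rel eye (U,Y,Z) mm',[(p-f['eye'])@f[k]*1e3 for k in 'UYZ'],'ang err deg',np.degrees((Q.inv()*Ri).as_rotvec()))
plan(p,Q,eye+h*f['Z'],Ri,N=int(sys.argv[4]),q=.002,qa=.005)
E
python3 p7.py -.0004 -.0008 .08 2
python3 look.py w9
```

```text
tool-axis coords rel eye (U,Y,Z) mm [np.float64(-2.1705255752952346), np.float64(0.9875645680176718), np.float64(137.96015167546352)] ang err deg [-0.2113 -0.0207  0.2562]
rows 2 end err mm [ 0.0959 -0.1914  0.0098] deg 0.07818234340826655
-0.004 0.004 0.116 -0.005 0 0.005; -0.004 0.004 0.116 0 0 0.005
K [318.73664966 227.41631636]
P [317.81652484 391.30239328]
eye [318.77391902 232.37235406]
ptop [318.49860448 308.10147689]
238 172
```

View pics/w9.png

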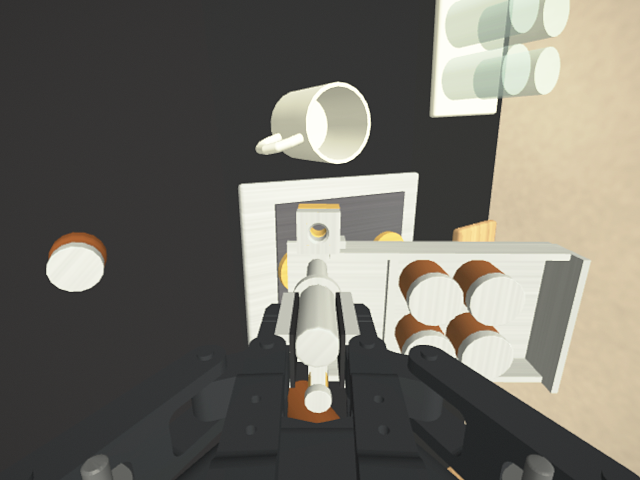

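apply_moves(rows="-0.004 0.004 0.116 -0.005 0 0.005; -0.004 0.004 0.116 0 0 0.005; 0 0 0 0 0 0; 0 0 0 0 0 0")

```text
time: 12.82
tcp_pos: [0.4702, 0.2461, 0.2179]
orientation: [1.982, 1.858, 0.502]
contact_force: [-0.7, -0.2, -0.2]
grip_width: 0.189
```

```bash
python3 p7.py -.0004 -.0008 .07 1
python3 look.py w10; python3 -c "
import cv2
a=cv2.imread('pics/w10.png')[170:350,200:440];cv2.imwrite('pics/w10d.png',cv2.resize(a,(800,600),interpolation=cv2.INTER_CUBIC))"
```

```text
tool-axis coords rel eye (U,Y,Z) mm [np.float64(1.6313310981137668), np.float64(-2.5885953344290784), np.float64(81.85652466563954)] ang err deg [ 0.048  -0.0303 -0.2777]
rows 1 end err mm [ 0.1297  0.22   -0.0992] deg 0.06101762606604137
0.008 -0.008 0.048 0 0 -0.01
K [313.00551728 242.68034275]
P [314.49445607 436.15219829]
eye [312.78939561 249.75357958]
ptop [312.8931272  346.29906551]
232 189
```

View pics/w10d.png

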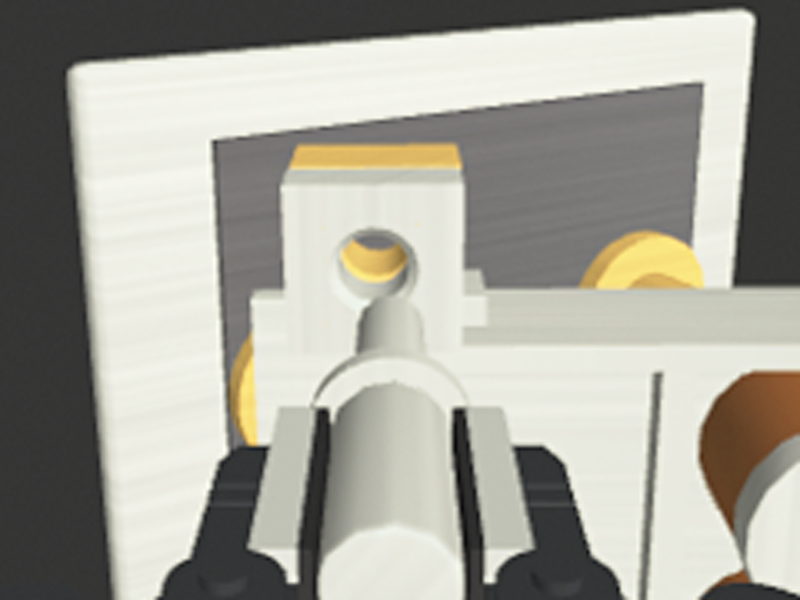

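apply_moves(rows="0 0 0 0 0 0")

```text
time: 13.0
tcp_pos: [0.4704, 0.2469, 0.2182]
orientation: [1.981, 1.859, 0.504]
contact_force: [-0.8, 1.1, -0.8]
grip_width: 0.197
```

```bash
python3 p7.py -.0004 -.0008 .07 1;  python3 look.py w11; python3 p7.py -.0004 -.0008 .07 1; python3 p7.py -.0004 -.0008 .07 1
```

```text
tool-axis coords rel eye (U,Y,Z) mm [np.float64(1.8845741216228784), np.float64(-1.8211750404821263), np.float64(82.03600123718775)] ang err deg [ 0.0972 -0.099  -0.2453]
rows 1 end err mm [-0.181   0.0211 -0.0663] deg 0.0915711193409633
0.004 -0.01 0.048 0.005 -0.005 -0.01
K [312.52770703 243.7385776 ]
P [313.97915792 436.97452495]
eye [312.30188359 250.84113718]
ptop [312.36665322 347.30078129]
232 190
tool-axis coords rel eye (U,Y,Z) mm [np.float64(1.7426812843963426), np.float64(-1.8515293349763526), np.float64(81.87888453385355)] ang err deg [ 0.0855 -0.0909 -0.2347]
rows 1 end err mm [ 0.2021 -0.0365 -0.0237] deg 0.10918219681626333
0.004 -0.008 0.048 0.005 -0.005 -0.01
tool-axis coords rel eye (U,Y,Z) mm [np.float64(1.7426812843963426), np.float64(-1.8515293349763526), np.float64(81.87888453385355)] ang err deg [ 0.0855 -0.0909 -0.2347]
rows 1 end err mm [ 0.2021 -0.0365 -0.0237] deg 0.10918219681626333
0.004 -0.008 0.048 0.005 -0.005 -0.01
```

Run:
```python
from rig import r
from h import *
import pickle
np.set_printoptions(precision=4,suppress=True)
m=r.camera_model('wrist');p,Q=cur(r)
f=frames(.5227,.1604,-.0598,0)
def rel(m,p,Q): print(Q.inv().apply(m['xyz']-p)*1e3,np.degrees((Q.inv()*R.from_rotvec(m['rotation'])).as_rotvec()))
rel(m,p,Q)
m8=pickle.load(open('w8.pkl','rb'));rel(m8,np.array([0.47169513,-0.21065036,0.2015756]),R.from_rotvec([2.68336384,1.62464284,0.00795388]))
for z in [-.0293,.0155,.063,.082]: print(z,proj(m,p+Q.apply([0,0,z])))
print(proj(m,f['eye']),Q.inv().apply(f['eye']-p)*1e3)
```

```text
[  78.2971    1.0013 -143.318 ] [117.794  117.8529  18.1267]
[  78.3783   -0.0866 -143.6841] [117.8146 117.8625  18.1149]
-0.0293 [314.1112 350.1975]
0.0155 [314.729  297.0336]
0.063 [315.1224 263.1846]
0.082 [315.2379 253.246 ]
[312.4697 250.9156] [ 1.7142 -1.8722 81.879 ]
```

apply_moves(rows="0.004 -0.012 0 0 0 0; 0 0 0.03 0 0 0; 0 0 0 0 0 0; 0 0 0 0 0 0")

```text
time: 13.55
tcp_pos: [0.4716, 0.2474, 0.209]
orientation: [1.982, 1.859, 0.501]
contact_force: [0.3, 0.2, 0.8]
grip_width: 0.191
```

```bash
python3 look.py w12; python3 p7.py -.0004 -.0008 .07 1;python3 -c "
import cv2
a=cv2.imread('pics/w12.png')[200:350,220:420];cv2.imwrite('pics/w12d.png',cv2.resize(a,(800,600),interpolation=cv2.INTER_CUBIC))"
```

```text
K [317.72585899 248.17077874]
P [318.51507863 446.23964961]
eye [317.80792429 255.84054375]
ptop [318.33123099 356.49210902]
237 195
tool-axis coords rel eye (U,Y,Z) mm [np.float64(-1.6434463452214623), np.float64(-1.1732055160277206), np.float64(73.59187842757784)] ang err deg [ 0.035  -0.0321 -0.2288]
rows 1 end err mm [-0.2457  0.1397 -0.0393] deg 0.08559452372416368
0.002 0.004 0.014 0 0 -0.01
```

View pics/w12d.png

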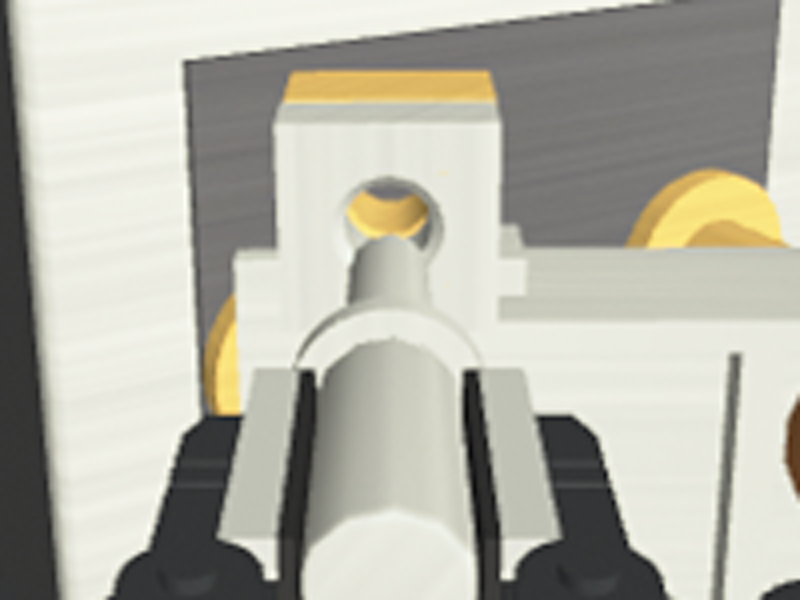

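apply_moves(rows="0.002 0 0.03 0 0 0; 0 0 0.03 0 0 0; 0 0 0.02 0 0 0; 0 0 0 0 0 0")

```text
time: 14.1
tcp_pos: [0.4816, 0.2472, 0.1912]
orientation: [1.982, 1.859, 0.5]
contact_force: [0.3, 0.1, -0.8]
grip_width: 0.187
```

```bash
python3 look.py w13; python3 p7.py -.0004 -.0008 .016 1;python3 -c "
import cv2
a=cv2.imread('pics/w13.png')[200:350,220:420];cv2.imwrite('pics/w13d.png',cv2.resize(a,(800,600),interpolation=cv2.INTER_CUBIC))"
```

```text
K [318.22703304 258.56776503]
P [318.99243972 470.04593351]
eye [318.34155402 267.70428963]
ptop [318.94371434 379.9540301 ]
238 207
tool-axis coords rel eye (U,Y,Z) mm [np.float64(-1.728221373774097), np.float64(-0.7143349643122199), np.float64(53.447168194700325)] ang err deg [ 0.0238 -0.0241 -0.2277]
rows 1 end err mm [0.1937 0.084  0.0485] deg 0.07978981100322761
0 0.006 0.15 0 0 -0.01
```

View pics/w13d.png

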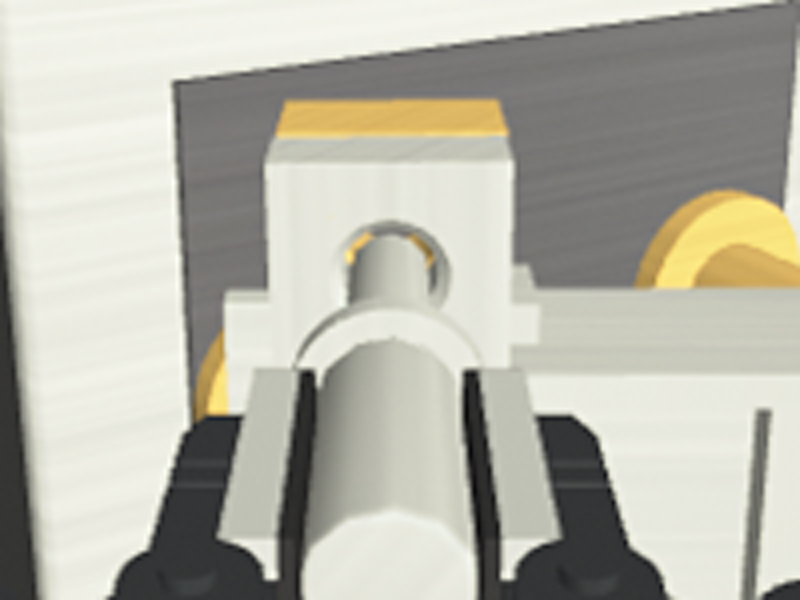

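apply_moves(rows="0 0.002 0.03 0 0 0; 0 0 0.03 0 0 0; 0 0 0.02 0 0 0; 0 0 0 0 0 0")

```text
time: 14.65
tcp_pos: [0.492, 0.2466, 0.1742]
orientation: [1.982, 1.859, 0.501]
contact_force: [-0.5, -0.3, 0.0]
grip_width: 0.19
```

```bash
python3 look.py w14; python3 p7.py -.0004 -.0008 .016 1;python3 -c "
import cv2
a=cv2.imread('pics/w14.png')[200:350,220:420];cv2.imwrite('pics/w14d.png',cv2.resize(a,(800,600),interpolation=cv2.INTER_CUBIC))"
```

```text
K [317.43351162 270.2774493 ]
P [318.37192661 496.93307851]
eye [317.49858304 281.24940402]
ptop [318.07012157 407.70039911]
237 221
tool-axis coords rel eye (U,Y,Z) mm [np.float64(-1.240005694522539), np.float64(-0.6684394567144147), np.float64(33.44704188882978)] ang err deg [ 0.021  -0.0277 -0.2271]
rows 1 end err mm [0.1782 0.1256 0.0377] deg 0.08074353996786869
0 0.004 0.07 0 0 -0.01
```

View pics/w14d.png

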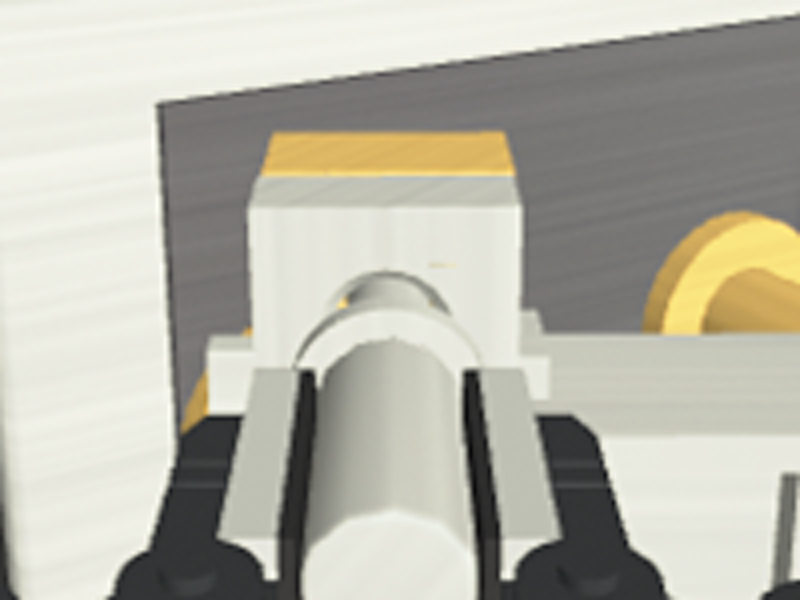

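apply_moves(rows="0 0 0.03 0 0 0; 0 0 0.026 0 0 0; 0 0 0 0 0 0")

```text
time: 15.08
tcp_pos: [0.499, 0.2462, 0.1619]
orientation: [1.982, 1.86, 0.5]
contact_force: [-0.2, -1.2, -0.6]
grip_width: 0.186
```

apply_moves(rows="0 0 0.008 0 0 0; 0 0 0 0 0 0")

```text
time: 15.32
tcp_pos: [0.5001, 0.2464, 0.1609]
orientation: [1.982, 1.859, 0.502]
contact_force: [0.5, 0.9, -1.3]
grip_width: 0.188
```

```bash
python3 look.py w15; python3 p7.py -.0004 -.0008 .016 1;python3 -c "
import cv2
a=cv2.imread('pics/w15.png')[200:350,220:420];cv2.imwrite('pics/w15d.png',cv2.resize(a,(800,600),interpolation=cv2.INTER_CUBIC))"
```

```text
K [316.87676273 281.36656067]
P [317.99135119 521.41263871]
eye [316.91855112 294.19480082]
ptop [317.52555029 434.41767678]
236 234
tool-axis coords rel eye (U,Y,Z) mm [np.float64(-1.0242679220644826), np.float64(-0.5123997268465267), np.float64(17.6884548792252)] ang err deg [ 0.0468 -0.0484 -0.2277]
rows 1 end err mm [-0.2149 -0.2006  0.1007] deg 0.09881040799001396
-0.002 0.002 0.006 0 0 -0.01
```

View pics/w15d.png

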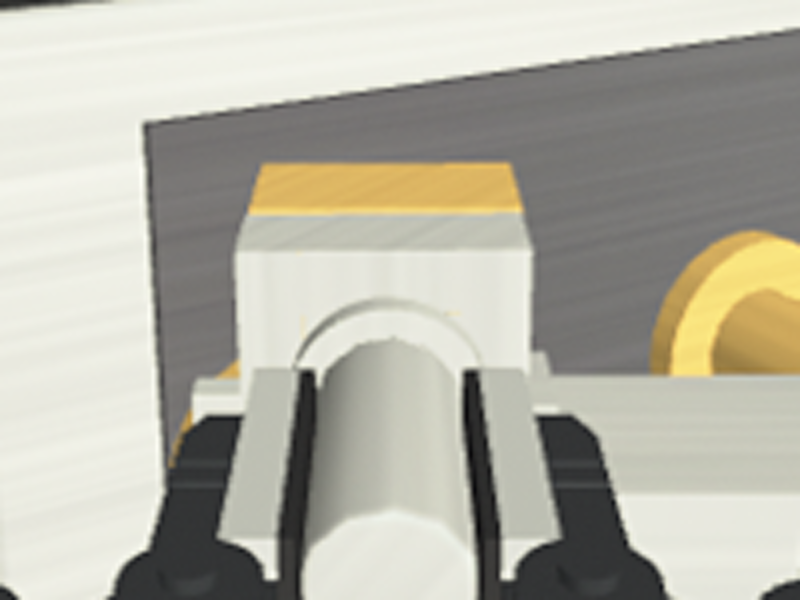

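apply_moves(rows="0 0 0.006 0 0 0; 0 0 0 0 0 0")

```text
time: 15.62
tcp_pos: [0.5008, 0.2463, 0.1595]
orientation: [1.981, 1.859, 0.502]
contact_force: [-0.7, -1.0, -0.2]
grip_width: 0.19
```

apply_moves(rows="0 0 0.004 0 0 0; 0 0 0 0 0 0")

```text
time: 15.88
tcp_pos: [0.5014, 0.2463, 0.1592]
orientation: [1.981, 1.859, 0.503]
contact_force: [-5.7, -1.3, 6.4]
grip_width: 0.185
```

apply_moves(rows="0 0 0 0 0 0; 0 0 0 0 0 0; 0 0 0 0 0 0", grip=-0.2)

```text
time: 16.25
tcp_pos: [0.5013, 0.2463, 0.1587]
orientation: [1.981, 1.859, 0.502]
contact_force: [0.4, 0.4, -0.6]
grip_width: 0.398
```

apply_moves(rows="0 0 -0.06 0 0 0; 0 0 -0.12 0 0 0; 0 0 -0.12 0 0 0; 0 0 -0.12 0 0 0; 0 0 0 0 0 0")

```text
time: 16.88
tcp_pos: [0.449, 0.2502, 0.2517]
orientation: [1.981, 1.859, 0.507]
contact_force: [0.7, 0.0, -0.1]
grip_width: 0.398
```

```bash
python3 look.py w16
python3 - <<'E'
from rig import r
from h import *
s=r.grab_frame('scene')[:,:,::-1]; t=r.grab_frame('top')[:,:,::-1]
cv2.imwrite('pics/s16.png',s);cv2.imwrite('pics/t16.png',t)
cv2.imwrite('pics/s16c.png',cv2.resize(s[190:320,330:503],(798,600),interpolation=cv2.INTER_CUBIC))
f=frames(.5227,.1604,-.0598,0);m=r.camera_model('scene')
for h in (0,.004,.044): print(h,(proj(m,f['eye']+h*f['Z'])-[330,190]+.4)*4.613)
m=r.camera_model('wrist')
for h in (0,.004,.044): print(h,proj(m,f['eye']+h*f['Z']))
E
```

```text
K [315.0009915  231.93866262]
P [316.08321437 403.49874578]
eye [314.97228873 237.36645651]
ptop [315.33542315 318.07039893]
234 177
0 [518.62651423 246.43632141]
0.004 [520.22426631 236.67995853]
0.044 [536.43379899 137.69959369]
0 [317.4722701  236.55113364]
0.004 [317.48427339 238.02084715]
0.044 [317.62602208 255.37691791]
```

View pics/w16.png

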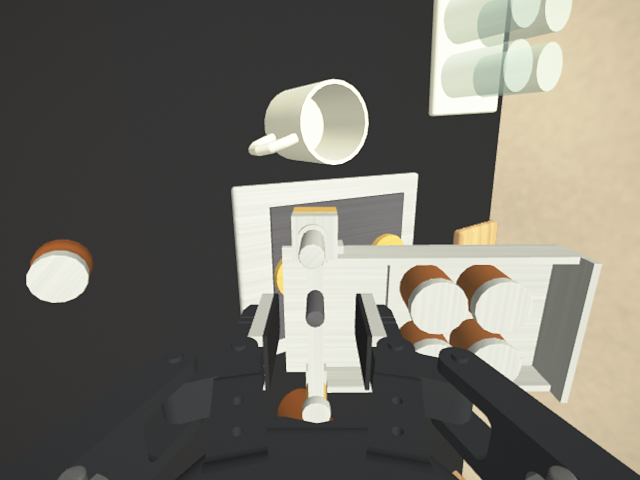

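View pics/s16c.png

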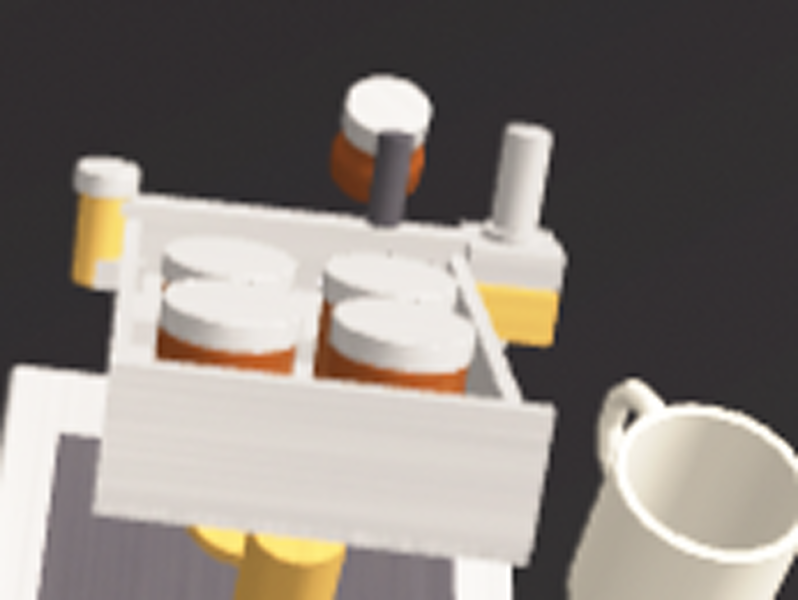

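View pics/t16.png

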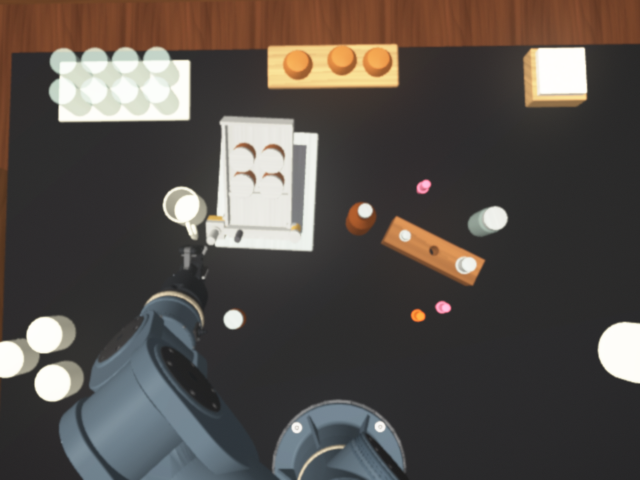

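```bash
python3 -c "
import cv2
a=cv2.imread('pics/w16.png')[190:310,240:400];cv2.imwrite('pics/w16d.png',cv2.resize(a,(800,600),interpolation=cv2.INTER_CUBIC))
b=cv2.imread('pics/s16.png')[205:275,410:480];cv2.imwrite('pics/s16d.png',cv2.resize(b,(600,600),interpolation=cv2.INTER_CUBIC))"
```

```text
(no output)
```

View pics/w16d.png

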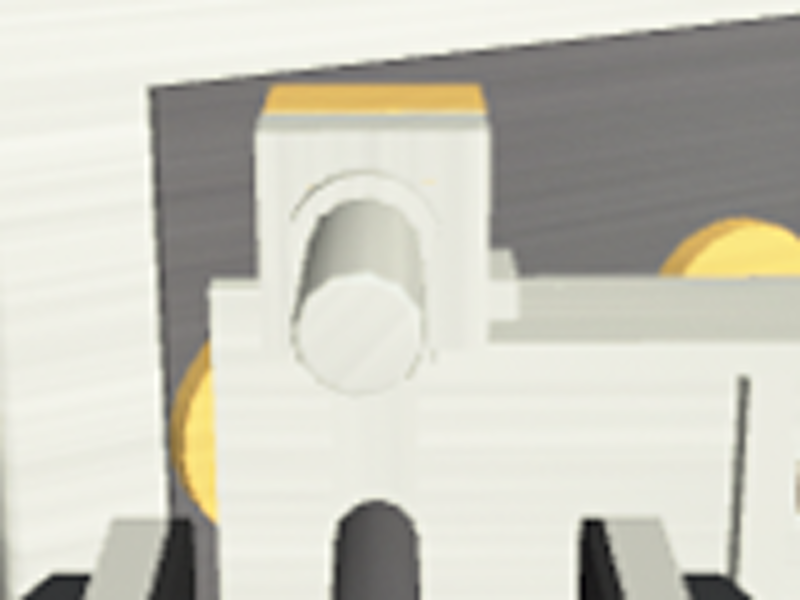

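View pics/s16d.png

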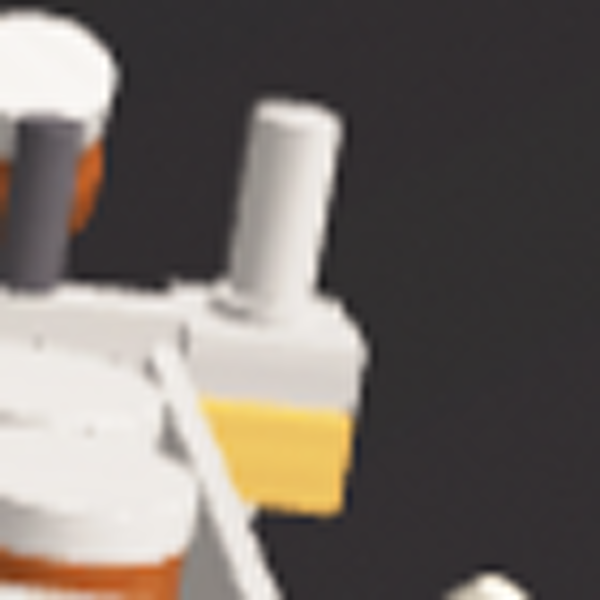

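Run:
```python
from rig import r
import cv2,numpy as np
a=cv2.imread('pics/top0.png').astype(int);b=cv2.imread('pics/t16.png').astype(int)
d=np.abs(a-b).max(2)
for n,(x0,x1,y0,y1) in dict(mug=(160,207,185,240),syrup=(343,378,198,238),shaker=(465,510,203,240),jar=(222,246,307,331),stub=(396,414,227,246),fat=(453,480,253,277)).items(): print(n,(d[y0:y1,x0:x1]>40).sum())
s=r.read_state();print(s['time'],s['contact_force']);print(r.job_done())
```

```text
mug 31
syrup 0
shaker 0
jar 0
stub 0
fat 0
17.025 [-0.77736902 -0.15714459  0.6642914 ]
the job is handed in; nothing more can be done
None
```

I swung the gate shut by its post, took the long slim pin from the caddy's middle hole and threaded it through the eye and knuckle. I let go with its collar on the eye, backed off clear and handed the job in at about 17 s of the 51 s allowed.

- **Gate:** in the last wrist picture the eye and knuckle edges line up to within about half a millimetre.
- **Pin:** it met almost no resistance until the collar landed at the expected depth, with about 8 N of contact. The scene view shows the head standing parallel to the bore at the right height. The wrist view shows the head about 1–2.5 mm to the downhill side. I put that down to the pin's play in the holes and did not correct it.
- **Other objects:** comparing the top camera before and after, the syrup bottle, shaker, jam jar, stub pin and fat pin are unchanged. The patch around the mug differed by 31 pixels. The mug itself looks to be in the same place, and I think the difference is the arm in that corner of the picture, but I did not confirm it.
- **Disagreement in measurements:** wrist-camera and reported arm positions differed by about 1 mm during the final approach. I steered by the pictures there.

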